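# Fetch the heatsink from behind the amplifier parts

## Task

I need the heatsink from the amplifier plate, but the three upright parts in front of it are in the way: first stand all three in the grey tray, leaving the heatsink alone, then lay the heatsink fins up in the outline in the middle of the white test plate, lengthwise. Only then put each of the three parts back exactly where it stood, upright and the transformer square to the amplifier plate as before. Do not tip any part over and leave the meter, spool and screwdriver as they lie.

Things in the scene. Friction and masses are not known exactly. Their poses are not given: they have to be found in the camera images.
- fat_can: The fat capacitor: upright black can, 44 mm diameter, 75 mm tall, about 0.13 kg, loose. Origin at the centre of its underside, z up its axis. Starts on one of the three seats of the amplifier plate (its home is wherever it stands at the start).
- slim_can: The slim capacitor: upright black can, 30 mm diameter, 95 mm tall (the tallest and thinnest of the three), about 0.08 kg, loose. Origin at the centre of its underside, z up its axis. Starts on one of the three seats (its home is wherever it stands at the start).
- transformer: The transformer: upright dark steel block with white terminal strip on top, 40 mm along its x, 44 mm along its y, 70 mm tall plus 6 mm of terminals that are look only, about 0.45 kg, loose. Origin at the centre of its underside, z up; its x axis is parallel to the amplifier plate's x at the start. Starts on one of the three seats (its home is wherever it stands at the start).
- heatsink: The black finned heatsink: 120 mm long (its x), 40 mm wide (its y), 26 mm high, about 0.2 kg, fins up, loose; its two long sides are flat and are gripped across the 40 mm width. Origin at the centre of its underside. It starts on the amplifier plate behind the row of three parts, its length parallel to that row, with only 6 to 22 mm between it and them.
- board: Amplifier plate: fixed, grey metal with white outlines, 170 (x) by 200 mm (y), 8 mm thick; origin at the underside, top at z = +8 mm, plate centre at x = +5 mm. Three seats (50 mm square outlines) at x = -40, y = -54, 0, +54 mm; heatsink at x = +14, y = 0. Green terminal strip at x = +80 mm, 120 by 12 mm, 16 mm above the plate. Which part stands on which seat varies.
- tray: The side area: fixed shallow grey plastic tray, 240 mm (x) by 100 mm (y) outside, 230 by 90 mm inside, rim 14 mm high, inner floor 5 mm above its origin; origin at the centre of its underside. Room for the three parts in a line along its x. It is at the left or the right of the amplifier plate.
- test_plate: The test plate: fixed white block 170 mm (x) by 90 mm (y), 20 mm high, with a 128 by 48 mm dark outline in the middle of its flat top, lengthwise along its x. Origin at the centre of its underside, top at z = +20 mm. On the other side of the amplifier plate from the tray.
- meter: Bystander: yellow multimeter lying flat, 75 mm (x) by 150 mm (y), 32 mm high (dial to 40 mm), beyond the amplifier plate. Origin at the centre of its underside. Not to be moved.
- spool: Bystander: standing copper-coloured wire spool, 60 mm diameter, 40 mm high, to the left beyond the amplifier plate. Origin at the centre of its underside. Not to be moved.
- driver: Bystander: screwdriver 190 mm long, lying along its x, to the right beyond the amplifier plate, under 40 mm high. Origin at its underside near the middle. Not to be moved.
Not all that is in view belongs to the job. What is shaped like the fat_can but red or yellow is not meant. Leave any green or red look-alike of the transformer alone.

How it is judged:
By the outcome, as a careful person would: the job done as asked, in the order asked, and still so for the second after the job is handed in, with the robot touching nothing.
It also fails if it takes over 144 s, if anything falls off the work surface, if the arm or the gripper's body presses on something with over 40 N, if the wrist force passes 120 N, or if a joint passes its speed limit or range.

## Robot

A 7-joint arm with a two-finger parallel gripper is mounted at the origin on the work surface. World frame = base frame: x ahead of the robot, y to its left, z up, the work surface at z = 0. Lengths are in m, angles in rad, forces in N, time in s.
With the tool pointing down it reaches from about 0.4 to 0.85 m from the base axis. Payload 10.4 kg.
Tool frame: the origin (TCP) lies at the centre of the arm's flange, where the gripper is bolted on; the fingertips stand 173 mm ahead of it and the grasp point (between the pads) lies 155 mm ahead of it (manip.nose_length is the distance from the TCP to the fingertips, in m); z points along the fingers, x is the direction in which the jaws open and shut, and the axes are right-handed (so a half turn about z gives the same grasp; the last joint's range is limited). The gripper opens to 85 mm and grips with 20 to 120 N. Pads are 22 mm wide; open, the fingers measure 114 mm over their backs; the gripper's body (76 mm by 85 mm) begins 54 mm behind the grasp point. The pads swing forward as they close: fully open they stand 13 mm farther back than shut.
Start: joints at [-1.174, 0.332, -0.065, 1.46, 0.022, 1.35, -0.088], TCP at [0.255, 0.571, 0.405] pointing down, gripper open.
Joint ranges: [-2.6, 2.6], [-0.5, 2.12], [-1.47, 1.34], [0.16, 2.42], [-1.27, 4.41], [0.06, 2.06], [-2.6, 2.6]. Speed limits (rad/s): [2.22, 2.22, 2.79, 2.79, 3.14, 3.14, 3.14].

## Interface

Orientations are given as a unit quaternion [x, y, z, w].
In Python, from workcell import status, cams, order, manip gives the robot as it stands.
- The arm moves only by the tool servo_tool, never from a script. Its argument "motion" is a list that holds one entry, the list of rows, each a list of 6 numbers: the shift along the tool's x, y, z in units of 50 mm (1.0 is 50 mm), then the turn, a rotation vector about the tool's x, y, z in units of 5 degrees (1.0 is 5 degrees). In form: [[[x, y, z, ax, ay, az], ...]]. A call has 1 to 12 rows; each row shifts and turns the pose as measured when the row begins, along the tool's axes as they then stand; what a row does not reach is not made up. A row lasts 1/10 s, in which the tool goes at most 50 mm and 8.59 degrees, less where a joint would pass 70% of its speed; a pose out of reach is approached as far as the arm can. A call is refused whole if a number of a shift passes 1 or a number of a turn 1, either way. A call with a gripper value outside its range is refused whole. "jaw" is the closure in counts, from 0 (fully open) to 255 (shut), set as the call begins (left out, the last holds). The fingers move at their own pace and stop on an object; "force" is the grip in N (left out, the last holds). Time passes only in rows, so rows that do not move let the fingers close. It gives the time, the measured TCP pose, the force and the opening at its end, in the units of the state.
- status.get_obs(): the state, without advancing time (a new reading comes with each control period).
- cams.camera(name): name is "side" or "top" or "wrist"; returns a dict with "color" (480x640x3 uint8, red, green, blue), "vertical_fov" (degrees; the focal length in pixels is half the picture's height over the tangent of half this angle, whatever the lens; pixels are square), "cx", "cy" (the principal point, pixels), "extrinsics" (4x4, takes a point from camera to world coordinates). Camera axes: x right, y down, z forward; pixel columns grow to the right and rows downward; lengths in m; the calibration is good to about 2 mm. A picture is of the moment at which its call begins. There is no depth.
- order.hand_in(): hands the job in, once; it reports no verdict.
The state is a dict: "clock": time; "joint_pos": joint angles; "joint_velocities": joint speeds; "tau": joint torques, N m; "position": TCP position; "ee_rot": TCP orientation; "ft_force": force on the tool from outside, world axes, zero at the start; "torque": the same for the moment, N m; "grip_width": opening from 0.0 (shut) to 1.0 (fully open).
Only numpy, scipy, OpenCV 4.12 (cv2) and the standard library are available. Lean on these libraries where they do the work, as an engineer would, in place of code of your own. Each camera call takes 0.05 s, during which the arm holds its last target.

## Working session

There is one attempt and no reset: what is moved stays moved. The work goes in short steps, Python scripts to look and compute and a tool call to move; the robot and the scene stay as the last step left them, time stands still between calls to the robot, and variables do not carry over. Pictures are saved under pics/ and viewed, and the job is handed in when it is done.

Besides the shell and the picture viewer there is one more tool, called after "Emit:" as name([rows], argument=value, ...), one row to a line, values as JSON. servo_tool: Moves the arm, as the interface text tells. Its arguments: {"type":"object","properties":{"motion":{"type":"array","items":{"type":"array","items":{"type":"array","items":{"type":"number"}}}},"jaw":{"type":"number"},"force":{"type":"number"}},"required":["motion"]}

```bash
mkdir -p pics; ls
cat > h.py <<'E'
import numpy as np, cv2, pickle
from workcell import status, cams, order, manip
def snap(n,f):
    c=cams.camera(n); cv2.imwrite('pics/'+f+'.png',c['color'][:,:,::-1]); pickle.dump(c,open('pics/'+f+'.pkl','wb')); return c
def load(f): return pickle.load(open('pics/'+f+'.pkl','rb'))
def ray(c,u,v):
    f=240/np.tan(np.radians(c['vertical_fov'])/2)
    E=np.array(c['extrinsics']); d=E[:3,:3]@np.array([(u-c['cx'])/f,(v-c['cy'])/f,1]); return E[:3,3],d
def onz(c,u,v,z):
    o,d=ray(c,u,v); return o+d*(z-o[2])/d[2]
def proj(c,p):
    f=240/np.tan(np.radians(c['vertical_fov'])/2)
    E=np.array(c['extrinsics']); q=E[:3,:3].T@(np.array(p)-E[:3,3]); return c['cx']+f*q[0]/q[2],c['cy']+f*q[1]/q[2]
E
python3 - <<'E'
from h import *
for n in ['top','side','wrist']:
    c=snap(n,n+'0'); print(n,c['vertical_fov'],c['cx'],c['cy']); print(np.round(c['extrinsics'],3))
print(status.get_obs(), manip.nose_length)
E
```

```text
pics
top 47.722471941824814 324.5449676175467 237.18324431607135
[[ 0.009 -0.992  0.127  0.458]
 [-1.    -0.009 -0.003 -0.005]
 [ 0.004 -0.127 -0.992  1.009]
 [ 0.     0.     0.     1.   ]]
side 57.9502145777237 320.3977189564664 241.79948618652617
[[-0.995 -0.084  0.052  0.547]
 [-0.097  0.712 -0.695  0.564]
 [ 0.021 -0.697 -0.717  0.649]
 [ 0.     0.     0.     1.   ]]
wrist 66.7269245994746 314.1792112704538 245.18144371907175
[[ 0.408  0.874  0.265  0.187]
 [ 0.913 -0.39  -0.12   0.601]
 [-0.001  0.291 -0.957  0.373]
 [ 0.     0.     0.     1.   ]]
{'clock': 0.15, 'joint_pos': array([-1.17361234,  0.33272722, -0.06471886,  1.4607391 ,  0.02163033,
        1.34991337, -0.0884802 ]), 'joint_velocities': array([ 1.52455008e-03, -3.88543206e-03,  4.94008123e-06,  4.27536643e-05,
        4.61568251e-04, -4.62539760e-04,  6.17954804e-04]), 'tau': array([ 1.25733142e-03, -6.25822663e+01,  4.93324071e-02, -3.91855323e+01,
        1.61614025e-02,  7.43427052e-03, -1.62786000e-05]), 'position': array([0.25467567, 0.57065307, 0.40410278]), 'ee_rot': array([ 8.38900191e-01,  5.44285010e-01, -4.37259841e-04,  3.25758626e-04]), 'ft_force': array([-0.40195033, -0.16408362, -0.55671321]), 'torque': array([-0.00194285,  0.00073618,  0.00188854]), 'grip_width': 1.00068109601033} 0.1734
```

View pics/top0.png

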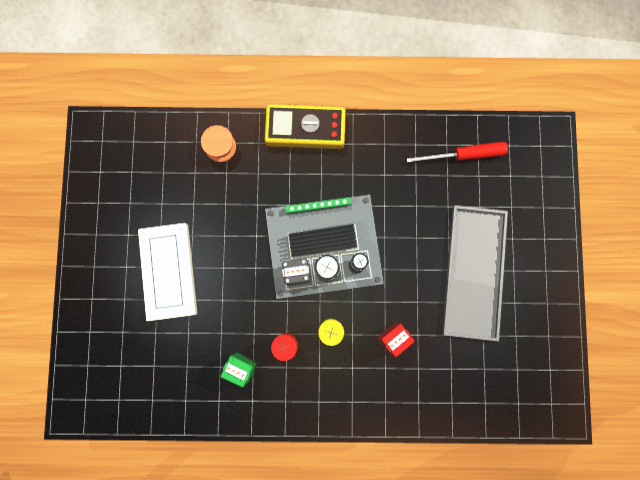

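View pics/side0.png

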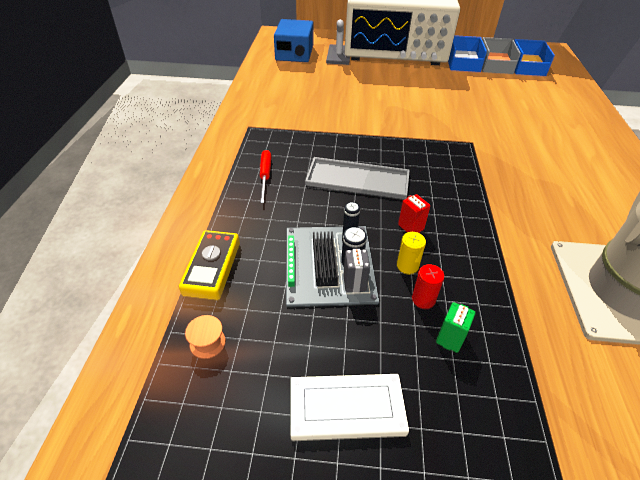

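View pics/wrist0.png

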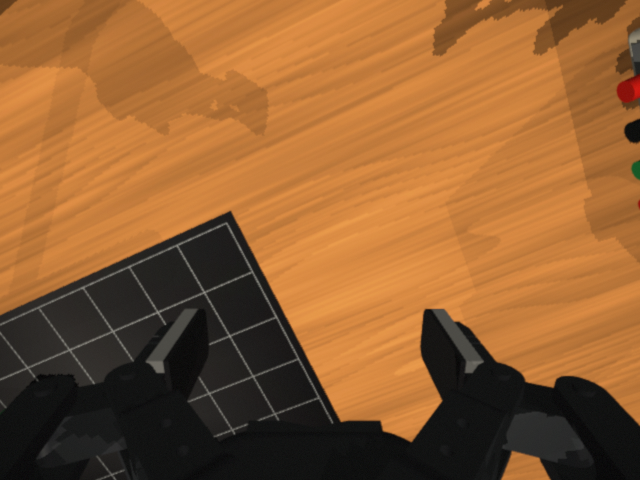

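Top view: the real row on the plate is transformer (295,270), fat can (327,267) and slim can (359,262), with the heatsink at (322,240). The test plate is on the left at (167,272) and the tray on the right at (477,273).

Possible look-alikes are the red can (284,347), yellow can (331,332), green block (238,370) and red block (397,340). All four are off the plate, so I exclude them.

Run:
```python
from h import *
c=load('top0')['color'][:,:,::-1]
cv2.imwrite('pics/crop1.png',cv2.resize(c[185:305,255:395],None,fx=5.5,fy=5,interpolation=cv2.INTER_CUBIC)[:600])
a=cv2.resize(c[195:350,120:210],None,fx=3.8,fy=3.8,interpolation=cv2.INTER_CUBIC)
b=cv2.resize(c[195:350,430:520],None,fx=3.8,fy=3.8,interpolation=cv2.INTER_CUBIC)
cv2.imwrite('pics/crop2.png',np.hstack([a,b]))
```

```text
(no output)
```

View pics/crop1.png

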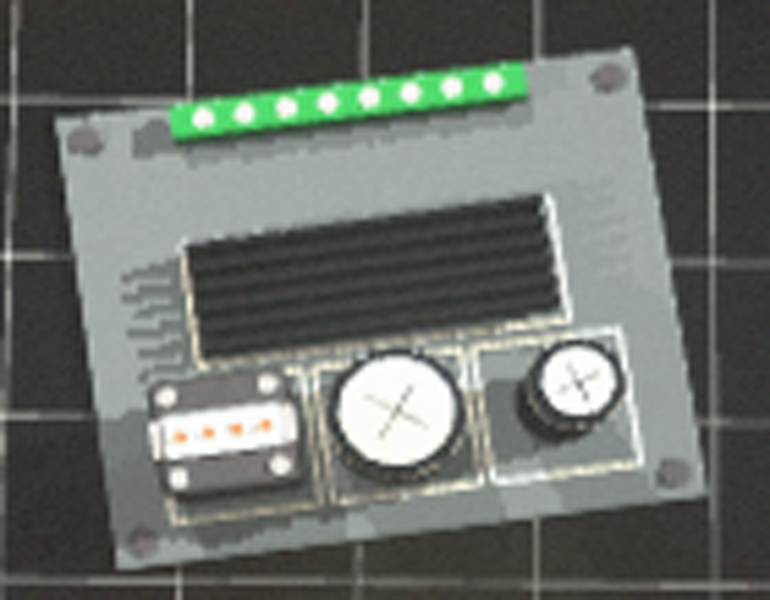

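View pics/crop2.png

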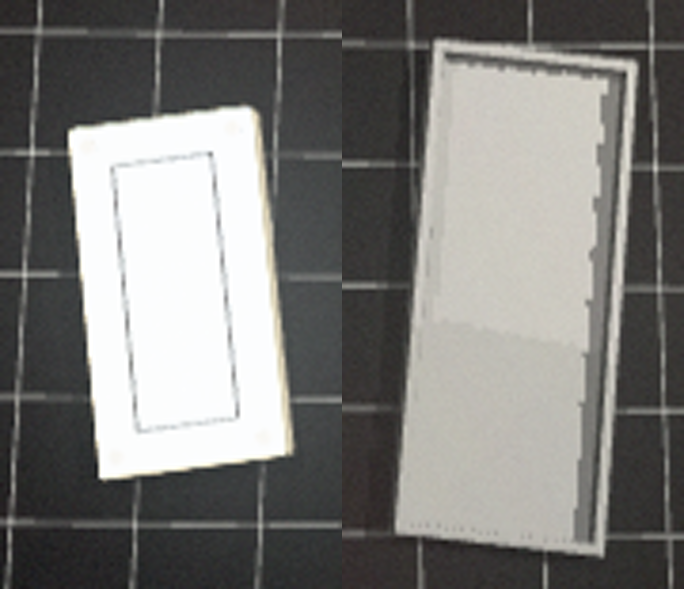

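```bash
cat > meas.py <<'E'
from h import *
c=load('top0'); im=c['color']
hsv=cv2.cvtColor(im,cv2.COLOR_RGB2HSV)
P=lambda u,v,z: np.round(onz(c,u,v,z)*1000,1)
w=((hsv[:,:,1]<40)&(hsv[:,:,2]>190)).astype(np.uint8)
n,l,s,ce=cv2.connectedComponentsWithStats(w)
for i in range(1,n):
    x,y,ww,hh,a=s[i]
    if a>40 and 100<y<330: print('white',s[i],np.round(ce[i],1))
# board corners from crop1
def cr(u,v): return 255+u/5.5-0.4,185+v/5-0.4
print('board corners',[P(*cr(u,v),.008)[:2] for u,v in [(57,117),(634,47),(706,494),(118,569)]])
print('heat corners',[P(*cr(u,v),.034)[:2] for u,v in [(183,243),(552,195),(570,320),(200,362)]])
print('fat top',P(*cr(399,410),.083),'slim',P(*cr(579,380),.103))
print('trafo corners top',[P(*cr(u,v),.078)[:2] for u,v in [(150,383),(292,372),(304,480),(162,492)]])
def c2(u,v): return 120+u/3.8-0.4,195+v/3.8-0.4
def c3(u,v): return 430+(u-342)/3.8-0.4,195+v/3.8-0.4
print('plate top',[P(*c2(u,v),.02)[:2] for u,v in [(69,127),(252,106),(290,456),(100,479)]])
print('outline',[P(*c2(u,v),.02)[:2] for u,v in [(110,166),(211,153),(239,415),(137,432)]])
print('tray',[P(*c3(u,v),.014)[:2] for u,v in [(434,39),(637,62),(604,556),(395,533)]])
E
python3 meas.py
```

```text
white [273 111  19  24 406] [282.  122.6]
white [302 115  17  16 198] [310.  122.5]
white [407 154  47   8 112] [429.1 157.1]
white [ 449  206   58  103 3736] [475.3 252.3]
white [ 138  223   59   98 4568] [166.5 271.5]
white [347 224  12  27  50] [355.2 240.2]
white [333 250  39  32 159] [354.9 264.1]
white [354 254  13  14 134] [359.7 260.7]
white [317 256  21  22 346] [326.7 266.7]
white [282 265  27  12 195] [295.6 270.5]
board corners [array([641. , 103.4]), array([669.6, -93. ]), array([ 502.3, -116.9]), array([473.1,  79.2])]
heat corners [array([590.3,  58. ]), array([609.1, -63.6]), array([563.4, -69.6]), array([547.1,  51.7])]
fat top [526.7 -13.3  83. ] slim [535.8 -67.8 103. ]
trafo corners top [array([535.7,  64.6]), array([539.9,  20.3]), array([502.8,  16.1]), array([498.3,  60.1])]
plate top [array([599.1, 334.9]), array([610.3, 246.9]), array([442.6, 222. ]), array([431. , 311.4])]
outline [array([580.3, 314.2]), array([587.1, 265.8]), array([461.7, 246.9]), array([453.2, 295. ])]
tray [array([ 649.3, -249. ]), array([ 638.8, -348.4]), array([ 400.3, -324.6]), array([ 410.2, -225.3])]
```

```bash
cat >> h.py <<'E'
from scipy.spatial.transform import Rotation as Ro
def pose():
    o=status.get_obs(); return np.array(o['position']),Ro.from_quat(o['ee_rot']),o
def target(x,y,z,psi):
    a=np.radians(psi); X=np.array([np.cos(a),np.sin(a),0]);Z=np.array([0,0,-1.]); return np.array([x,y,z]),Ro.from_matrix(np.stack([X,np.cross(Z,X),Z],1))
def plan(x,y,z,psi,n):
    p,R,o=pose(); pt,Rt=target(x,y,z,psi)
    rv=(R.inv()*Rt).as_rotvec()
    X=R.as_matrix()[:,0]
    print('t',round(o['clock'],2),'pos',np.round(p*1000,1),'psi',round(float(np.degrees(np.arctan2(X[1],X[0]))),2),'w',round(float(o['grip_width'])*85,1),'q',np.round(o['joint_pos'],2),'F',np.round(o['ft_force'],1),'tilt',np.round(np.degrees(rv),2))
    for i in range(n):
        Ri=R*Ro.from_rotvec(rv*i/n)
        d=Ri.inv().apply(pt-p)/n/0.05
        print(np.round(np.r_[d,np.degrees(rv)/n/5],2).tolist())
def st():
    p,R,o=pose();X=R.as_matrix()[:,0]
    print('t',round(o['clock'],2),'pos',np.round(p*1000,1),'psi',round(float(np.degrees(np.arctan2(X[1],X[0]))),2),'w',round(float(o['grip_width'])*85,1),'F',np.round(o['ft_force'],1))
E
python3 -c "
from h import *
plan(.535,-.0673,.405,8.3,18)"
```

```text
t 0.15 pos [254.7 570.7 404.1] psi 65.95 w 85.1 q [-1.17  0.33 -0.06  1.46  0.02  1.35 -0.09] F [-0.4 -0.2 -0.6] tilt [4.000e-02 5.000e-02 5.765e+01]
[-0.52, 0.57, -0.0, 0.0, 0.0, 0.64]
[-0.49, 0.6, -0.0, 0.0, 0.0, 0.64]
[-0.45, 0.63, -0.0, 0.0, 0.0, 0.64]
[-0.42, 0.65, -0.0, 0.0, 0.0, 0.64]
[-0.38, 0.67, -0.0, 0.0, 0.0, 0.64]
[-0.34, 0.69, -0.0, 0.0, 0.0, 0.64]
[-0.3, 0.71, -0.0, 0.0, 0.0, 0.64]
[-0.26, 0.73, -0.0, 0.0, 0.0, 0.64]
[-0.22, 0.74, -0.0, 0.0, 0.0, 0.64]
[-0.18, 0.75, -0.0, 0.0, 0.0, 0.64]
[-0.14, 0.76, -0.0, 0.0, 0.0, 0.64]
[-0.09, 0.77, -0.0, 0.0, 0.0, 0.64]
[-0.05, 0.77, -0.0, 0.0, 0.0, 0.64]
[-0.01, 0.77, -0.0, 0.0, 0.0, 0.64]
[0.04, 0.77, -0.0, 0.0, 0.0, 0.64]
[0.08, 0.77, -0.0, 0.0, 0.0, 0.64]
[0.12, 0.76, -0.0, 0.0, 0.0, 0.64]
[0.16, 0.76, -0.0, 0.0, 0.0, 0.64]
```

Emit:
servo_tool([
  [[-0.52, 0.57, 0, 0, 0, 0.64], [-0.49, 0.6, 0, 0, 0, 0.64], [-0.45, 0.63, 0, 0, 0, 0.64], [-0.42, 0.65, 0, 0, 0, 0.64], [-0.38, 0.67, 0, 0, 0, 0.64], [-0.34, 0.69, 0, 0, 0, 0.64], [-0.3, 0.71, 0, 0, 0, 0.64], [-0.26, 0.73, 0, 0, 0, 0.64], [-0.22, 0.74, 0, 0, 0, 0.64], [-0.18, 0.75, 0, 0, 0, 0.64]],
], jaw=0, force=50)

```text
clock: 1.15
position: [0.4089, 0.2064, 0.4007]
ee_rot: [0.958, 0.286, -0.003, 0.0]
ft_force: [0.2, 0.1, 0.0]
grip_width: 0.999
```

```bash
python3 -c "
from h import *
plan(.535,-.0,.405,8.3,8)"
```

```text
t 1.15 pos [408.9 206.4 400.7] psi 33.26 w 85.0 q [-0.8  -0.04  0.23  1.89  0.01  1.3   0.01] F [0.2 0.1 0. ] tilt [2.000e-02 3.300e-01 2.496e+01]
[-0.02, 0.6, -0.01, 0.0, 0.01, 0.62]
[0.01, 0.6, -0.01, 0.0, 0.01, 0.62]
[0.05, 0.6, -0.01, 0.0, 0.01, 0.62]
[0.08, 0.6, -0.01, 0.0, 0.01, 0.62]
[0.11, 0.59, -0.01, 0.0, 0.01, 0.62]
[0.14, 0.59, -0.01, 0.0, 0.01, 0.62]
[0.18, 0.58, -0.01, 0.0, 0.01, 0.62]
[0.21, 0.57, -0.01, 0.0, 0.01, 0.62]
```

Emit:
servo_tool([
  [[0.0, 0.6, 0, 0, 0.01, 0.62], [0.02, 0.6, 0, 0, 0.01, 0.62], [0.05, 0.6, 0, 0, 0.01, 0.62], [0.08, 0.6, 0, 0, 0.01, 0.62], [0.11, 0.59, 0, 0, 0.01, 0.62], [0.14, 0.59, 0, 0, 0.01, 0.62], [0.18, 0.58, 0, 0, 0.01, 0.62], [0.21, 0.57, 0, 0, 0.01, 0.62], [0, 0, 0, 0, 0, 0]],
])

```text
clock: 2.05
position: [0.5383, -0.0155, 0.4001]
ee_rot: [0.998, 0.06, 0.001, 0.001]
ft_force: [0.1, 0.7, -0.2]
grip_width: 1.0
```

```bash
python3 -c "
from h import *
st(); c=snap('wrist','w1')"
```

```text
t 2.05 pos [538.3 -15.5 400.1] psi 6.87 w 85.0 F [ 0.1  0.7 -0.2]
```

View pics/w1.png

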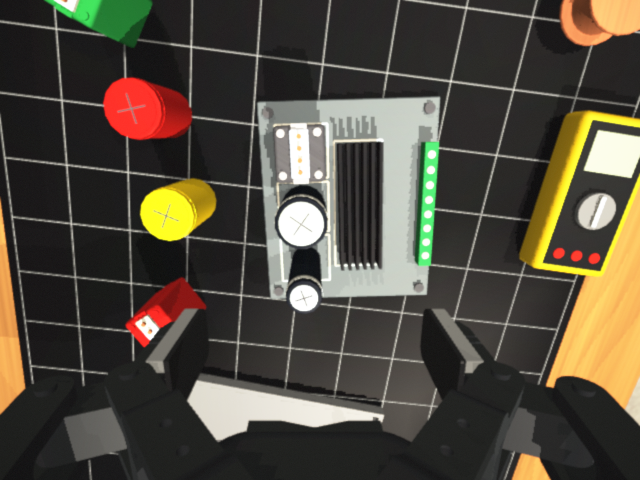

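The wrist view shows the row clearly: transformer (300,152), fat can (301,221), slim can (304,296), heatsink (359,205) and the board corners.

Run:
```python
from h import *
c=load('w1'); im=c['color'][:,:,::-1]
cv2.imwrite('pics/w1c.png',cv2.resize(im[85:315,245:450],None,fx=2.6,fy=2.6,interpolation=cv2.INTER_CUBIC))
hsv=cv2.cvtColor(im,cv2.COLOR_BGR2HSV)
w=((hsv[:,:,1]<50)&(hsv[:,:,2]>170)).astype(np.uint8)
n,l,s,ce=cv2.connectedComponentsWithStats(w)
for i in range(1,n):
    x,y,ww,hh,a=s[i]
    if a>100 and 245<x<450 and 85<y<315: print(s[i],np.round(ce[i],1),[np.round(onz(c,*ce[i],z)*1000,1)[:2] for z in (.084,.083,.103)])
```

```text
[  273    97   167   200 13069] [372.  191.2] [array([580.2,  20.6]), array([580.4,  20.5]), array([576.9,  23.1])]
[258 103  11  33 178] [261.9 119.3] [array([490.4,  63.5]), array([490.3,  63.5]), array([493.1,  63.1])]
[ 263  159   28  141 1607] [274.7 240.7] [array([508.1, -28.7]), array([508. , -29.1]), array([509.5, -23. ])]
[ 278  202   46   44 1600] [300.7 223.5] [array([527.6, -11.9]), array([527.6, -12.1]), array([527.7,  -7.2])]
[290 285  28  26 590] [303.5 297.6] [array([537.1, -76.4]), array([537.1, -76.9]), array([536.6, -67.5])]
```

View pics/w1c.png

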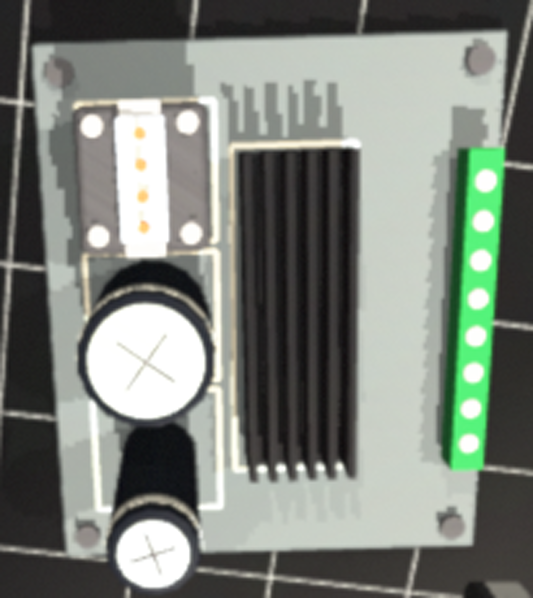

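Run:
```python
from h import *
c=load('w1')
def q(u,v,z): return np.round(onz(c,245+u/2.6-.3,85+v/2.6-.3,z)*1000,1)[:2]
def rep(n,L,z):
    P=np.array([q(u,v,z) for u,v in L]); print(n,P.tolist(),'mean',P.mean(0).round(1),'edges',[ (round(float(np.hypot(*(P[(i+1)%4]-P[i]))),1),round(float(np.degrees(np.arctan2(*(P[(i+1)%4]-P[i])[::-1]))),1)) for i in range(4)])
rep('board',[(33,45),(506,32),(472,545),(66,556)],.008)
rep('trafo',[(74,108),(210,104),(214,244),(83,253)],.078)
rep('heat top',[(238,151),(358,148),(354,477),(250,480)],.034)
rep('heat outl',[(231,144),(360,140),(357,470),(236,472)],.008)
rep('seat outl-y',[(90,388),(219,386),(221,507),(99,510)],.008)
```

```text
board [[474.6, 79.6], [641.0, 104.0], [670.5, -92.5], [503.1, -117.6]] mean [572.3  -6.6] edges [(168.2, 8.3), (198.7, -81.5), (169.3, -171.5), (199.2, 98.2)]
trafo [[498.5, 59.7], [537.8, 65.5], [544.2, 25.5], [504.9, 18.0]] mean [521.4  42.2] edges [(39.7, 8.4), (40.5, -80.9), (40.0, -169.2), (42.2, 98.7)]
heat top [[550.5, 52.7], [590.9, 58.6], [610.2, -59.5], [571.4, -65.3]] mean [580.8  -3.4] edges [(40.8, 8.3), (119.7, -80.7), (39.2, -171.5), (119.8, 100.0)]
heat outl [[549.2, 54.5], [595.9, 61.5], [617.2, -65.4], [568.5, -72.1]] mean [582.7  -5.4] edges [(47.2, 8.5), (128.7, -80.5), (49.2, -172.2), (128.1, 98.7)]
seat outl-y [[506.4, -44.0], [556.9, -37.1], [564.5, -88.0], [514.8, -95.3]] mean [535.6 -66.1] edges [(51.0, 7.8), (51.5, -81.5), (50.2, -171.6), (52.0, 99.3)]
```

```bash
python3 -c "
from h import *
plan(.536,-.0674,.330,8.4,3)"
```

```text
t 2.1 pos [537.8 -13.6 399.9] psi 7.06 w 84.7 q [-0.52  0.14  0.51  1.72 -0.07  1.29  0.13] F [-0.3  0.4 -0.1] tilt [ 0.02 -0.05 -1.34]
[-0.06, 0.35, 0.47, 0.0, -0.0, -0.09]
[-0.06, 0.35, 0.47, 0.0, -0.0, -0.09]
[-0.06, 0.35, 0.47, 0.0, -0.0, -0.09]
```

Emit:
servo_tool([
  [[-0.06, 0.35, 0.47, 0, 0, -0.09], [-0.06, 0.35, 0.47, 0, 0, -0.09], [-0.06, 0.35, 0.47, 0, 0, -0.09], [0, 0, 0, 0, 0, 0], [0, 0, 0, 0, 0, 0]],
])

```text
clock: 2.6
position: [0.5353, -0.0631, 0.3273]
ee_rot: [0.997, 0.078, 0.0, -0.001]
ft_force: [-0.3, 0.0, 0.7]
grip_width: 1.0
```

```bash
python3 -c "
from h import *
plan(.536,-.0674,.230,8.4,4)"
```

```text
t 2.6 pos [535.3 -63.1 327.3] psi 8.97 w 85.0 q [-0.44  0.21  0.54  1.82 -0.12  1.15  0.29] F [-0.3  0.   0.7] tilt [-0.16 -0.06  0.57]
[-0.0, 0.02, 0.49, -0.01, -0.0, 0.03]
[-0.0, 0.02, 0.49, -0.01, -0.0, 0.03]
[-0.0, 0.02, 0.49, -0.01, -0.0, 0.03]
[0.0, 0.02, 0.49, -0.01, -0.0, 0.03]
```

Emit:
servo_tool([
  [[0, 0.02, 0.49, -0.01, 0, 0.03], [0, 0.02, 0.49, -0.01, 0, 0.03], [0, 0.02, 0.49, -0.01, 0, 0.03], [0, 0.02, 0.45, -0.01, 0, 0.03], [0, 0, 0, 0, 0, 0], [0, 0, 0, 0, 0, 0]],
])

```text
clock: 3.2
position: [0.5395, -0.058, 0.2353]
ee_rot: [0.997, 0.078, 0.005, -0.002]
ft_force: [0.0, 0.0, 0.1]
grip_width: 0.997
```

```bash
python3 -c "
from h import *
plan(.536,-.0674,.230,8.4,1); snap('wrist','w2')"
```

```text
t 3.2 pos [539.5 -58.  235.3] psi 8.99 w 84.8 q [-0.41  0.34  0.51  1.89 -0.21  0.95  0.35] F [0.  0.  0.1] tilt [-0.17 -0.64  0.59]
[-0.1, 0.18, 0.1, -0.03, -0.13, 0.12]
```

View pics/w2.png

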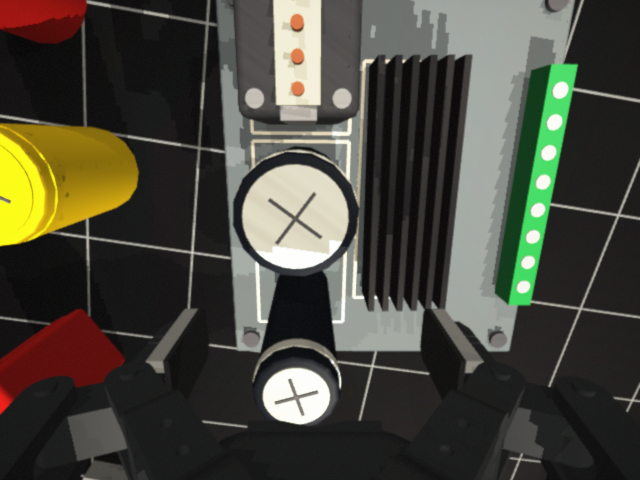

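The slim can top is at (296,396), between the open fingers. I'll cross-check its position from this close view.

```bash
python3 -c "
from h import *
c=load('w2');print(onz(c,296,396,.103),onz(c,296,212,.083),onz(c,298,57,.084));plan(.536,-.0674,.230,8.4,2)
print(c['extrinsics'])"
```

```text
[ 0.53665535 -0.06776917  0.103     ] [ 0.52764624 -0.01014522  0.083     ] [0.52153201 0.03694136 0.084     ]
t 3.25 pos [539.5 -57.9 235.4] psi 9.0 w 85.0 q [-0.41  0.34  0.51  1.89 -0.21  0.95  0.35] F [-1.2  0.   0.6] tilt [-0.19 -0.65  0.61]
[-0.05, 0.09, 0.05, -0.02, -0.06, 0.06]
[-0.05, 0.09, 0.05, -0.02, -0.06, 0.06]
[[ 0.98765536  0.14645847  0.05555907  0.5285183 ]
 [ 0.15624817 -0.94627149 -0.28311971  0.01523843]
 [ 0.01110869  0.28830571 -0.95747398  0.2050139 ]
 [ 0.          0.          0.          1.        ]]
```

Emit:
servo_tool([
  [[-0.05, 0.1, 0.05, -0.02, -0.06, 0.06], [-0.05, 0.09, 0.05, -0.02, -0.06, 0.06], [0, 0, 0, 0, 0, 0]],
])

```text
clock: 3.55
position: [0.5369, -0.0683, 0.2332]
ee_rot: [0.997, 0.073, 0.002, -0.0]
ft_force: [-0.6, 0.4, 0.2]
grip_width: 0.999
```

```bash
python3 -c "
from h import *
plan(.536,-.0674,.230,8.4,1)"
```

```text
t 3.55 pos [536.9 -68.3 233.2] psi 8.41 w 84.9 q [-0.4   0.34  0.52  1.9  -0.2   0.95  0.36] F [-0.6  0.4  0.2] tilt [ 0.02 -0.27  0.01]
[-0.02, -0.02, 0.06, 0.0, -0.05, 0.0]
```

Emit:
servo_tool([
  [[-0.01, -0.02, 0.05, 0, -0.05, 0], [0, 0, 0, 0, 0, 0]],
])

```text
clock: 3.75
position: [0.5363, -0.0677, 0.2312]
ee_rot: [0.997, 0.073, 0.0, 0.0]
ft_force: [0.6, 0.0, 1.3]
grip_width: 1.0
```

Emit:
servo_tool([
  [[0, 0, 0, 0, 0, 0], [0, 0, 0, 0, 0, 0], [0, 0, 0, 0, 0, 0], [0, 0, 0, 0, 0, 0], [0, 0, 0, 0, 0, 0], [0, 0, 0, 0, 0, 0], [0, 0, 0, 0, 0, 0]],
], jaw=255, force=40)

```text
clock: 4.45
position: [0.5365, -0.0675, 0.2314]
ee_rot: [0.997, 0.073, 0.001, 0.0]
ft_force: [0.4, -0.7, 0.8]
grip_width: 0.342
```

```bash
python3 -c "
from h import *
plan(.536,-.0674,.230,8.4,1)"
```

```text
t 4.45 pos [536.5 -67.5 231.4] psi 8.39 w 29.1 q [-0.4   0.34  0.52  1.9  -0.21  0.95  0.36] F [ 0.4 -0.7  0.8] tilt [ 0.01 -0.06 -0.01]
[-0.01, -0.0, 0.03, 0.0, -0.01, -0.0]
```

Emit:
servo_tool([
  [[0, 0, -0.3, 0, 0, 0], [0, 0, -0.6, 0, 0, 0], [0, 0, -0.6, 0, 0, 0], [0, 0, -0.6, 0, 0, 0], [0, 0, -0.3, 0, 0, 0]],
])

```text
clock: 4.95
position: [0.5351, -0.0678, 0.3567]
ee_rot: [0.997, 0.072, -0.002, 0.001]
ft_force: [0.5, 0.6, -1.4]
grip_width: 0.339
```

```bash
python3 -c "
from h import *
plan(.6043,-.2947,.345,84.3,16)"
```

```text
t 4.95 pos [535.1 -67.8 356.7] psi 8.31 w 28.8 q [-0.45  0.19  0.55  1.78 -0.1   1.21  0.28] F [ 0.5  0.6 -1.4] tilt [ -0.12   0.23 -75.99]
[0.04, 0.29, 0.01, -0.0, 0.0, -0.95]
[0.02, 0.3, 0.01, -0.0, 0.0, -0.95]
[-0.0, 0.3, 0.01, -0.0, 0.0, -0.95]
[-0.03, 0.3, 0.01, -0.0, 0.0, -0.95]
[-0.05, 0.29, 0.01, -0.0, 0.0, -0.95]
[-0.08, 0.29, 0.01, -0.0, 0.0, -0.95]
[-0.1, 0.28, 0.01, -0.0, 0.0, -0.95]
[-0.12, 0.27, 0.01, -0.0, 0.0, -0.95]
[-0.15, 0.26, 0.01, -0.0, 0.0, -0.95]
[-0.17, 0.25, 0.01, -0.0, 0.0, -0.95]
[-0.19, 0.23, 0.01, -0.0, 0.0, -0.95]
[-0.2, 0.21, 0.01, -0.0, 0.0, -0.95]
[-0.22, 0.2, 0.01, -0.0, 0.0, -0.95]
[-0.24, 0.18, 0.01, -0.0, 0.0, -0.95]
[-0.25, 0.16, 0.01, -0.0, 0.0, -0.95]
[-0.26, 0.14, 0.01, -0.0, 0.0, -0.95]
```

Emit:
servo_tool([
  [[0.04, 0.29, 0.01, 0, 0, -0.95], [0.02, 0.3, 0.01, 0, 0, -0.95], [0, 0.3, 0.01, 0, 0, -0.95], [-0.03, 0.3, 0.01, 0, 0, -0.95], [-0.05, 0.29, 0.01, 0, 0, -0.95], [-0.08, 0.29, 0.01, 0, 0, -0.95], [-0.1, 0.28, 0.01, 0, 0, -0.95], [-0.12, 0.27, 0.01, 0, 0, -0.95], [-0.15, 0.26, 0.01, 0, 0, -0.95], [-0.17, 0.25, 0.01, 0, 0, -0.95], [-0.19, 0.23, 0.01, 0, 0, -0.95], [-0.2, 0.21, 0.01, 0, 0, -0.95]],
])

```text
clock: 6.15
position: [0.591, -0.2429, 0.3676]
ee_rot: [0.831, 0.557, 0.003, 0.003]
ft_force: [0.4, -0.2, -1.3]
grip_width: 0.339
```

```bash
python3 -c "
from h import *
plan(.6043,-.2947,.340,84.3,7)"
```

```text
t 6.15 pos [ 591.  -242.9  367.6] psi 67.68 w 28.8 q [-0.05  0.4   0.49  1.5  -0.2   1.28  1.64] F [ 0.4 -0.2 -1.3] tilt [  0.47  -0.07 -16.62]
[-0.12, 0.09, 0.08, 0.01, -0.0, -0.47]
[-0.13, 0.09, 0.08, 0.01, -0.0, -0.47]
[-0.13, 0.08, 0.08, 0.01, -0.0, -0.47]
[-0.13, 0.08, 0.08, 0.01, -0.0, -0.47]
[-0.14, 0.07, 0.08, 0.01, -0.0, -0.47]
[-0.14, 0.06, 0.08, 0.01, -0.0, -0.47]
[-0.14, 0.06, 0.08, 0.01, -0.0, -0.47]
```

Emit:
servo_tool([
  [[-0.12, 0.09, 0.3, 0.01, 0, -0.47], [-0.13, 0.09, 0.33, 0.01, 0, -0.47], [-0.13, 0.08, 0.33, 0.01, 0, -0.47], [-0.13, 0.08, 0.33, 0.01, 0, -0.47], [-0.14, 0.07, 0.33, 0.01, 0, -0.47], [-0.14, 0.06, 0.3, 0.01, 0, -0.47], [-0.14, 0.06, 0.2, 0.01, 0, -0.47], [0, 0, 0, 0, 0, 0], [0, 0, 0, 0, 0, 0]],
])

```text
clock: 7.05
position: [0.6056, -0.2997, 0.2676]
ee_rot: [0.739, 0.674, 0.001, 0.003]
ft_force: [0.3, -0.4, -0.3]
grip_width: 0.336
```

```bash
python3 -c "
from h import *
plan(.6043,-.2947,.229,84.3,3);snap('wrist','w3')"
```

```text
t 7.05 pos [ 605.6 -299.7  267.6] psi 84.7 w 28.6 q [ 0.1   0.56  0.41  1.49 -0.24  1.13  2.03] F [ 0.3 -0.4 -0.3] tilt [0.33 0.17 0.4 ]
[0.03, -0.01, 0.26, 0.02, 0.01, 0.03]
[0.03, -0.01, 0.26, 0.02, 0.01, 0.03]
[0.03, -0.01, 0.26, 0.02, 0.01, 0.03]
```

View pics/w3.png

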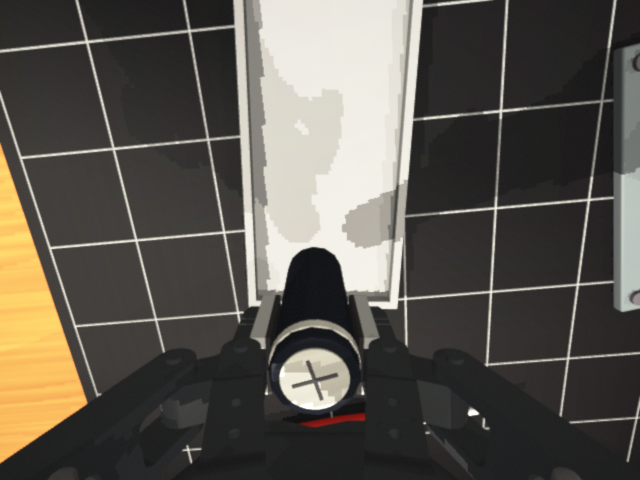

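```bash
python3 -c "
from h import *
c=load('w3')
for u,v in [(397,305),(250,305),(406,190),(246,190)]: print(onz(c,u,v,.014).round(4))
print(proj(c,(.6056,-.2997,.04)),proj(c,(.6043,-.2947,.005)))
"
```

```text
[ 0.6481 -0.2486  0.014 ]
[ 0.6391 -0.3473  0.014 ]
[ 0.571  -0.2412  0.014 ]
[ 0.562  -0.3386  0.014 ]
(np.float64(315.83183864141665), np.float64(266.1050782679297)) (np.float64(323.0697737305744), np.float64(245.15190233379525))
```

Emit:
servo_tool([
  [[0.03, -0.01, 0.25, 0.02, 0.01, 0.03], [0.03, -0.01, 0.25, 0.02, 0.01, 0.03], [0.03, -0.01, 0.15, 0.02, 0.01, 0.03], [0, 0, 0, 0, 0, 0], [0, 0, 0, 0, 0, 0]],
])

```text
clock: 7.6
position: [0.6051, -0.2931, 0.2339]
ee_rot: [0.742, 0.671, 0.001, 0.001]
ft_force: [0.4, 0.4, -0.1]
grip_width: 0.338
```

```bash
python3 -c "
from h import *
plan(.6043,-.2947,.2285,84.3,2)"
```

```text
t 7.6 pos [ 605.1 -293.1  233.9] psi 84.21 w 28.7 q [ 0.09  0.59  0.4   1.52 -0.25  1.08  2.02] F [ 0.4  0.4 -0.1] tilt [ 0.1  -0.01 -0.09]
[-0.02, -0.01, 0.05, 0.01, -0.0, -0.01]
[-0.02, -0.01, 0.05, 0.01, -0.0, -0.01]
```

Emit:
servo_tool([
  [[0, 0, 0.05, 0.01, 0, 0], [0, 0, 0.05, 0, 0, 0], [0, 0, 0.02, 0, 0, 0], [0, 0, 0, 0, 0, 0]],
])

```text
clock: 8.0
position: [0.6054, -0.2933, 0.2286]
ee_rot: [0.742, 0.67, 0.001, 0.001]
ft_force: [0.1, 0.2, -0.6]
grip_width: 0.339
```

```bash
python3 -c "
from h import *
plan(.6043,-.2947,.2285,84.3,1)"
```

```text
t 8.0 pos [ 605.4 -293.3  228.6] psi 84.21 w 28.8 q [ 0.09  0.6   0.4   1.53 -0.25  1.07  2.03] F [ 0.1  0.2 -0.6] tilt [ 0.14  0.01 -0.09]
[-0.03, -0.02, 0.0, 0.03, 0.0, -0.02]
```

Emit:
servo_tool([
  [[0, 0, 0.03, 0.02, 0, 0], [0, 0, 0, 0, 0, 0], [0, 0, 0, 0, 0, 0]],
])

```text
clock: 8.3
position: [0.606, -0.2936, 0.229]
ee_rot: [0.742, 0.67, 0.001, 0.001]
ft_force: [-0.4, 0.1, -1.1]
grip_width: 0.342
```

Emit:
servo_tool([
  [[0, 0, 0.05, 0, 0, 0], [0, 0, 0.0, 0, 0, 0], [0, 0, 0, 0, 0, 0]],
])

```text
clock: 8.6
position: [0.6066, -0.2941, 0.2288]
ee_rot: [0.742, 0.67, 0.002, 0.003]
ft_force: [0.1, -0.2, -1.1]
grip_width: 0.34
```

Emit:
servo_tool([
  [[0, 0, 0, 0, 0, 0], [0, 0, 0, 0, 0, 0], [0, 0, 0, 0, 0, 0], [0, 0, 0, 0, 0, 0]],
], jaw=0)

```text
clock: 9.0
position: [0.6064, -0.294, 0.228]
ee_rot: [0.742, 0.67, 0.001, 0.002]
ft_force: [0.7, 0.1, -0.2]
grip_width: 0.989
```

```bash
python3 -c "
from h import *
st();snap('wrist','w4')"
```

```text
t 9.0 pos [ 606.4 -294.   228. ] psi 84.19 w 84.1 F [ 0.7  0.1 -0.2]
```

View pics/w4.png

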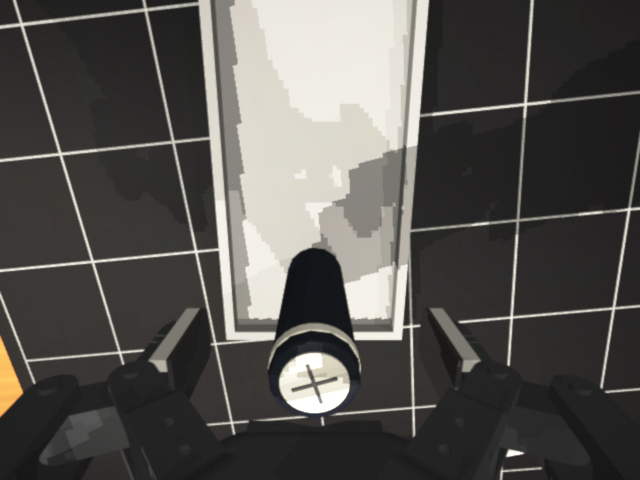

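Slim can is standing in the tray, upright at (314,380). Now the fat can.

Emit:
servo_tool([
  [[0, 0, -0.5, 0, 0, 0], [0, 0, -0.9, 0, 0, 0], [0, 0, -0.8, 0, 0, 0]],
])

```text
clock: 9.35
position: [0.6046, -0.2927, 0.3338]
ee_rot: [0.742, 0.67, -0.002, -0.003]
ft_force: [0.4, 0.2, 1.0]
grip_width: 1.007
```

```bash
python3 -c "
from h import *
plan(.5276,-.0125,.330,8.4,16)"
```

```text
t 9.35 pos [ 604.6 -292.7  333.8] psi 84.19 w 85.6 q [ 0.07  0.5   0.43  1.43 -0.21  1.26  2.  ] F [0.4 0.2 1. ] tilt [-0.41  0.16 75.79]
[0.34, -0.13, 0.01, -0.01, 0.0, 0.95]
[0.33, -0.16, 0.01, -0.01, 0.0, 0.95]
[0.31, -0.19, 0.01, -0.01, 0.0, 0.95]
[0.3, -0.21, 0.01, -0.01, 0.0, 0.95]
[0.28, -0.23, 0.01, -0.01, 0.0, 0.95]
[0.26, -0.26, 0.01, -0.01, 0.0, 0.95]
[0.24, -0.28, 0.01, -0.01, 0.0, 0.95]
[0.21, -0.3, 0.01, -0.01, 0.0, 0.95]
[0.19, -0.31, 0.01, -0.01, 0.0, 0.95]
[0.16, -0.33, 0.01, -0.01, 0.0, 0.95]
[0.13, -0.34, 0.01, -0.01, 0.0, 0.95]
[0.1, -0.35, 0.01, -0.01, 0.0, 0.95]
[0.08, -0.36, 0.01, -0.01, 0.0, 0.95]
[0.05, -0.36, 0.01, -0.01, 0.0, 0.95]
[0.02, -0.36, 0.01, -0.01, 0.0, 0.95]
[-0.01, -0.36, 0.0, -0.01, 0.0, 0.95]
```

Emit:
servo_tool([
  [[0.34, -0.13, 0, -0.01, 0, 0.95], [0.33, -0.16, 0, -0.01, 0, 0.95], [0.31, -0.19, 0, -0.01, 0, 0.95], [0.3, -0.21, 0, -0.01, 0, 0.95], [0.28, -0.23, 0, -0.01, 0, 0.95], [0.26, -0.26, 0, -0.01, 0, 0.95], [0.24, -0.28, 0, -0.01, 0, 0.95], [0.21, -0.3, 0, -0.01, 0, 0.95], [0.19, -0.31, 0, -0.01, 0, 0.95], [0.16, -0.33, 0, -0.01, 0, 0.95], [0.13, -0.34, 0, -0.01, 0, 0.95], [0.1, -0.35, 0, -0.01, 0, 0.95]],
])

```text
clock: 10.55
position: [0.5484, -0.077, 0.3412]
ee_rot: [0.977, 0.213, 0.006, 0.005]
ft_force: [0.5, -1.1, -0.4]
grip_width: 0.998
```

```bash
python3 -c "
from h import *
plan(.5276,-.0125,.320,8.4,4)"
```

```text
t 10.55 pos [548.4 -77.  341.2] psi 24.62 w 84.8 q [-0.42  0.23  0.55  1.77 -0.12  1.16  0.59] F [ 0.5 -1.1 -0.4] tilt [ 0.68 -0.69 16.22]
[0.04, -0.34, 0.1, 0.03, -0.03, 0.81]
[0.02, -0.34, 0.1, 0.03, -0.03, 0.81]
[-0.01, -0.34, 0.1, 0.03, -0.03, 0.81]
[-0.03, -0.34, 0.11, 0.03, -0.03, 0.81]
```

Emit:
servo_tool([
  [[0.04, -0.34, 0.1, 0.03, -0.03, 0.81], [0.02, -0.34, 0.1, 0.03, -0.03, 0.81], [-0.01, -0.34, 0.1, 0.03, -0.03, 0.81], [-0.03, -0.3, 0.1, 0.03, -0.03, 0.75], [0, 0, 0, 0, 0, 0], [0, 0, 0, 0, 0, 0]],
])

```text
clock: 11.15
position: [0.5273, -0.0094, 0.3209]
ee_rot: [0.997, 0.072, 0.002, -0.0]
ft_force: [0.2, 0.2, 0.1]
grip_width: 1.003
```

```bash
python3 -c "
from h import *
plan(.5276,-.0125,.238,8.4,3)"
```

```text
t 11.15 pos [527.3  -9.4 320.9] psi 8.25 w 85.2 q [-0.55  0.19  0.53  1.85 -0.11  1.12  0.17] F [0.2 0.2 0.1] tilt [-0.02 -0.19 -0.15]
[-0.0, 0.02, 0.55, -0.0, -0.01, -0.01]
[-0.0, 0.02, 0.55, -0.0, -0.01, -0.01]
[-0.0, 0.02, 0.55, -0.0, -0.01, -0.01]
```

Emit:
servo_tool([
  [[0, 0.02, 0.52, 0, -0.01, -0.01], [0, 0.04, 0.52, 0, -0.02, -0.01], [0, 0.04, 0.5, 0, -0.02, -0.01], [0, 0, 0, 0, 0, 0], [0, 0, 0, 0, 0, 0]],
])

```text
clock: 11.65
position: [0.5305, -0.0192, 0.245]
ee_rot: [0.997, 0.075, 0.003, 0.001]
ft_force: [0.4, 0.1, -0.0]
grip_width: 0.998
```

```bash
python3 -c "
from h import *
plan(.5276,-.0125,.219,8.4,2);snap('wrist','w5')"
```

```text
t 11.65 pos [530.5 -19.2 245. ] psi 8.62 w 84.8 q [-0.5   0.3   0.52  1.91 -0.18  0.97  0.25] F [ 0.4  0.1 -0. ] tilt [ 0.09 -0.28  0.21]
[-0.02, -0.07, 0.26, 0.01, -0.03, 0.02]
[-0.02, -0.07, 0.26, 0.01, -0.03, 0.02]
```

View pics/w5.png

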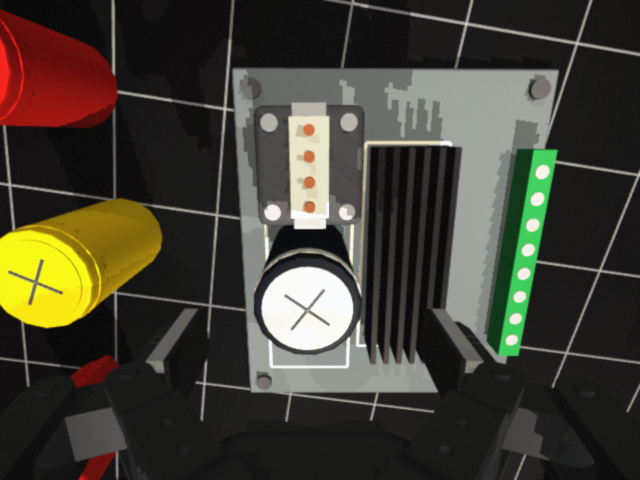

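Fat can top is at (307,311) with the fingers either side.

```bash
python3 -c "
from h import *
c=load('w5');print(onz(c,307.5,310.5,.083).round(4));P=[onz(c,u,v,.078)*1000 for u,v in [(255,108),(364,105),(362,221),(260,224)]];print(np.round(P,1),np.mean(P,0))
plan(.5276,-.0125,.219,8.4,2)"
```

```text
[ 0.528  -0.0131  0.083 ]
[[498.7  59.4  78. ]
 [536.3  66.1  78. ]
 [543.5  25.1  78. ]
 [504.9  18.1  78. ]] [520.85175486  42.18167394  78.        ]
t 11.7 pos [530.4 -19.1 245. ] psi 8.61 w 85.1 q [-0.5   0.3   0.52  1.91 -0.18  0.97  0.25] F [-0.2 -0.7 -0.2] tilt [ 0.08 -0.28  0.21]
[-0.02, -0.07, 0.26, 0.01, -0.03, 0.02]
[-0.02, -0.07, 0.26, 0.01, -0.03, 0.02]
```

Emit:
servo_tool([
  [[-0.03, -0.07, 0.26, 0.01, -0.03, 0.02], [-0.03, -0.06, 0.24, 0.01, -0.04, 0.02], [0, 0, 0, 0, 0, 0], [0, 0, 0, 0, 0, 0]],
])

```text
clock: 12.1
position: [0.5273, -0.0125, 0.2207]
ee_rot: [0.997, 0.074, 0.001, -0.001]
ft_force: [0.1, 0.1, -0.0]
grip_width: 0.998
```

```bash
python3 -c "
from h import *
plan(.5277,-.0129,.219,8.4,1)"
```

```text
t 12.1 pos [527.3 -12.5 220.7] psi 8.45 w 84.9 q [-0.5   0.33  0.51  1.94 -0.2   0.92  0.25] F [ 0.1  0.1 -0. ] tilt [-0.06 -0.15  0.05]
[0.01, 0.01, 0.03, -0.01, -0.03, 0.01]
```

Emit:
servo_tool([
  [[0.01, 0.01, 0.02, -0.01, -0.03, 0], [0, 0, 0, 0, 0, 0], [0, 0, 0, 0, 0, 0], [0, 0, 0, 0, 0, 0], [0, 0, 0, 0, 0, 0], [0, 0, 0, 0, 0, 0]],
], jaw=255, force=45)

```text
clock: 12.7
position: [0.5282, -0.013, 0.2204]
ee_rot: [0.997, 0.074, 0.0, -0.0]
ft_force: [-0.1, 0.1, -1.0]
grip_width: 0.505
```

```bash
python3 -c "
from h import *
plan(.5277,-.0129,.219,8.4,1)"
```

```text
t 12.7 pos [528.2 -13.  220.4] psi 8.47 w 43.0 q [-0.5   0.33  0.51  1.93 -0.2   0.92  0.25] F [-0.1  0.1 -1. ] tilt [-0.01 -0.05  0.07]
[-0.01, -0.0, 0.03, -0.0, -0.01, 0.01]
```

Emit:
servo_tool([
  [[0, 0, -0.3, 0, 0, 0], [0, 0, -0.6, 0, 0, 0], [0, 0, -0.6, 0, 0, 0], [0, 0, -0.6, 0, 0, 0], [0, 0, -0.2, 0, 0, 0]],
])

```text
clock: 13.2
position: [0.5269, -0.0131, 0.3365]
ee_rot: [0.997, 0.074, -0.003, 0.001]
ft_force: [1.4, 0.5, -1.3]
grip_width: 0.508
```

```bash
python3 -c "
from h import *
plan(.5246,-.2868,.335,84.3,16)"
```

```text
t 13.2 pos [526.9 -13.1 336.5] psi 8.44 w 43.1 q [-0.55  0.18  0.54  1.83 -0.1   1.17  0.17] F [ 1.4  0.5 -1.3] tilt [ -0.19   0.3  -75.86]
[-0.05, 0.34, 0.0, -0.0, 0.0, -0.95]
[-0.08, 0.33, 0.0, -0.0, 0.0, -0.95]
[-0.11, 0.32, 0.0, -0.0, 0.0, -0.95]
[-0.13, 0.31, 0.0, -0.0, 0.0, -0.95]
[-0.16, 0.3, 0.0, -0.0, 0.0, -0.95]
[-0.18, 0.29, 0.0, -0.0, 0.0, -0.95]
[-0.21, 0.27, 0.0, -0.0, 0.0, -0.95]
[-0.23, 0.25, 0.0, -0.0, 0.0, -0.95]
[-0.25, 0.23, 0.0, -0.0, 0.0, -0.95]
[-0.27, 0.21, 0.0, -0.0, 0.0, -0.95]
[-0.28, 0.19, 0.0, -0.0, 0.0, -0.95]
[-0.3, 0.17, 0.0, -0.0, 0.0, -0.95]
[-0.31, 0.14, 0.0, -0.0, 0.0, -0.95]
[-0.32, 0.11, 0.0, -0.0, 0.0, -0.95]
[-0.33, 0.09, 0.0, -0.0, 0.0, -0.95]
[-0.34, 0.06, 0.0, -0.0, 0.0, -0.95]
```

Emit:
servo_tool([
  [[-0.05, 0.34, 0, 0, 0, -0.95], [-0.08, 0.33, 0, 0, 0, -0.95], [-0.11, 0.32, 0, 0, 0, -0.95], [-0.13, 0.31, 0, 0, 0, -0.95], [-0.16, 0.3, 0, 0, 0, -0.95], [-0.18, 0.29, 0, 0, 0, -0.95], [-0.21, 0.27, 0, 0, 0, -0.95], [-0.23, 0.25, 0, 0, 0, -0.95], [-0.25, 0.23, 0, 0, 0, -0.95], [-0.27, 0.21, 0, 0, 0, -0.95], [-0.28, 0.19, 0, 0, 0, -0.95], [-0.3, 0.17, 0, 0, 0, -0.95]],
])

```text
clock: 14.4
position: [0.5276, -0.2208, 0.3265]
ee_rot: [0.829, 0.56, -0.006, -0.005]
ft_force: [0.2, 0.2, -1.4]
grip_width: 0.502
```

```bash
python3 -c "
from h import *
plan(.5246,-.2868,.250,84.3,7)"
```

```text
t 14.4 pos [ 527.6 -220.8  326.5] psi 68.1 w 42.7 q [-0.14  0.3   0.54  1.73 -0.16  1.18  1.64] F [ 0.2  0.2 -1.4] tilt [ -0.88   0.09 -16.2 ]
[-0.18, 0.07, 0.22, -0.03, 0.0, -0.46]
[-0.18, 0.06, 0.22, -0.03, 0.0, -0.46]
[-0.18, 0.05, 0.22, -0.03, 0.0, -0.46]
[-0.18, 0.04, 0.22, -0.03, 0.0, -0.46]
[-0.19, 0.03, 0.22, -0.03, 0.0, -0.46]
[-0.19, 0.03, 0.22, -0.03, 0.0, -0.46]
[-0.19, 0.02, 0.22, -0.03, 0.0, -0.46]
```

Emit:
servo_tool([
  [[-0.18, 0.07, 0.2, -0.03, 0, -0.46], [-0.18, 0.06, 0.22, -0.03, 0, -0.46], [-0.18, 0.05, 0.22, -0.03, 0, -0.46], [-0.18, 0.04, 0.22, -0.03, 0, -0.46], [-0.19, 0.03, 0.22, -0.03, 0, -0.46], [-0.19, 0.03, 0.22, -0.03, 0, -0.46], [-0.19, 0.02, 0.22, -0.03, 0, -0.46], [0, 0, 0, 0, 0, 0], [0, 0, 0, 0, 0, 0]],
])

```text
clock: 15.3
position: [0.5215, -0.2916, 0.2378]
ee_rot: [0.739, 0.674, -0.003, -0.003]
ft_force: [0.1, -0.8, -2.2]
grip_width: 0.503
```

```bash
python3 -c "
from h import *
plan(.5246,-.2868,.2174,84.3,3)"
```

```text
t 15.3 pos [ 521.5 -291.6  237.8] psi 84.74 w 42.7 q [ 0.04  0.45  0.49  1.74 -0.24  1.02  2.09] F [ 0.1 -0.8 -2.2] tilt [-0.46  0.03  0.44]
[0.03, 0.02, 0.14, -0.03, 0.0, 0.03]
[0.03, 0.02, 0.14, -0.03, 0.0, 0.03]
[0.03, 0.02, 0.14, -0.03, 0.0, 0.03]
```

Emit:
servo_tool([
  [[0.03, 0.02, 0.14, -0.03, 0, 0.03], [0.03, 0.02, 0.14, -0.03, 0, 0.03], [0.03, 0.02, 0.08, -0.03, 0, 0.03], [0, 0, 0, 0, 0, 0], [0, 0, 0, 0, 0, 0]],
])

```text
clock: 15.8
position: [0.5261, -0.2847, 0.2188]
ee_rot: [0.742, 0.671, 0.001, 0.0]
ft_force: [0.2, 0.4, -1.0]
grip_width: 0.504
```

```bash
python3 -c "
from h import *
plan(.5246,-.2868,.2174,84.3,1)"
```

```text
t 15.8 pos [ 526.1 -284.7  218.8] psi 84.27 w 42.9 q [ 0.04  0.47  0.47  1.75 -0.26  0.98  2.08] F [ 0.2  0.4 -1. ] tilt [ 0.08 -0.02 -0.03]
[-0.04, -0.02, 0.03, 0.02, -0.0, -0.01]
```

Emit:
servo_tool([
  [[0, 0, 0.03, 0.02, 0, 0], [0, 0, 0.01, 0, 0, 0], [0, 0, 0, 0, 0, 0]],
])

```text
clock: 16.1
position: [0.5263, -0.2848, 0.2175]
ee_rot: [0.742, 0.671, 0.0, 0.0]
ft_force: [0.2, -0.1, -1.2]
grip_width: 0.503
```

Emit:
servo_tool([
  [[0, 0, 0, 0, 0, 0], [0, 0, 0, 0, 0, 0], [0, 0, 0, 0, 0, 0], [0, 0, 0, 0, 0, 0]],
], jaw=0)

```text
clock: 16.5
position: [0.5265, -0.2852, 0.2182]
ee_rot: [0.742, 0.671, 0.001, 0.001]
ft_force: [0.3, -0.3, -0.4]
grip_width: 0.998
```

```bash
python3 -c "
from h import *
st();snap('wrist','w6')"
```

```text
t 16.5 pos [ 526.5 -285.2  218.2] psi 84.24 w 84.8 F [ 0.3 -0.3 -0.4]
```

View pics/w6.png

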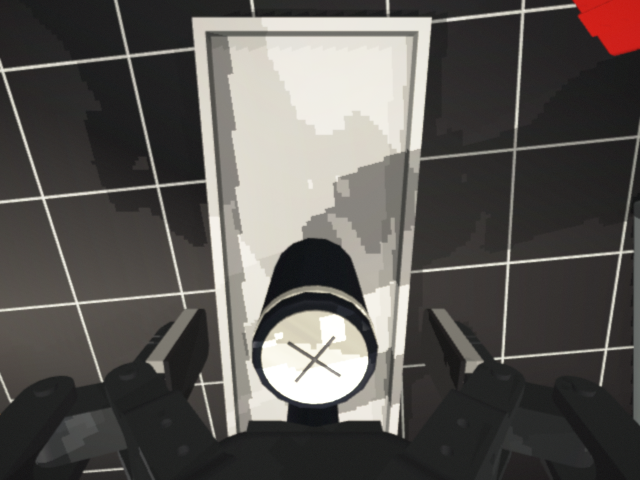

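Fat can upright in the tray at (315,357), slim just behind it. Now the transformer.

Emit:
servo_tool([
  [[0, 0, -0.5, 0, 0, 0], [0, 0, -0.9, 0, 0, 0], [0, 0, -0.8, 0, 0, 0]],
])

```text
clock: 16.85
position: [0.5249, -0.284, 0.3254]
ee_rot: [0.742, 0.671, -0.002, -0.004]
ft_force: [0.4, 0.4, 1.2]
grip_width: 1.0
```

```bash
python3 -c "
from h import *
plan(.520,.0400,.330,8.4,16)"
```

```text
t 16.85 pos [ 524.9 -284.   325.4] psi 84.24 w 85.0 q [ 0.    0.35  0.52  1.66 -0.18  1.19  2.03] F [0.4 0.4 1.2] tilt [-0.52  0.25 75.84]
[0.4, -0.05, -0.0, -0.01, 0.0, 0.95]
[0.4, -0.08, -0.0, -0.01, 0.0, 0.95]
[0.39, -0.11, -0.0, -0.01, 0.0, 0.95]
[0.38, -0.14, -0.0, -0.01, 0.0, 0.95]
[0.37, -0.18, -0.0, -0.01, 0.0, 0.95]
[0.35, -0.2, -0.0, -0.01, 0.0, 0.95]
[0.33, -0.23, -0.0, -0.01, 0.0, 0.95]
[0.31, -0.26, -0.0, -0.01, 0.0, 0.95]
[0.29, -0.28, -0.0, -0.01, 0.0, 0.95]
[0.26, -0.31, -0.0, -0.01, 0.0, 0.95]
[0.24, -0.33, -0.0, -0.01, 0.0, 0.95]
[0.21, -0.35, -0.0, -0.01, 0.0, 0.95]
[0.18, -0.36, -0.01, -0.01, 0.0, 0.95]
[0.15, -0.38, -0.01, -0.01, 0.0, 0.95]
[0.12, -0.39, -0.01, -0.01, 0.0, 0.95]
[0.09, -0.4, -0.01, -0.01, 0.0, 0.95]
```

Emit:
servo_tool([
  [[0.4, -0.05, 0, -0.01, 0, 0.95], [0.4, -0.08, 0, -0.01, 0, 0.95], [0.39, -0.11, 0, -0.01, 0, 0.95], [0.38, -0.14, 0, -0.01, 0, 0.95], [0.37, -0.18, 0, -0.01, 0, 0.95], [0.35, -0.2, 0, -0.01, 0, 0.95], [0.33, -0.23, 0, -0.01, 0, 0.95], [0.31, -0.26, 0, -0.01, 0, 0.95], [0.29, -0.28, 0, -0.01, 0, 0.95], [0.26, -0.31, 0, -0.01, 0, 0.95], [0.24, -0.33, 0, -0.01, 0, 0.95], [0.21, -0.35, 0, -0.01, 0, 0.95]],
])

```text
clock: 18.05
position: [0.5262, -0.0368, 0.3332]
ee_rot: [0.977, 0.213, 0.006, 0.005]
ft_force: [-0.6, -0.5, 0.3]
grip_width: 1.0
```

```bash
python3 -c "
from h import *
plan(.520,.0350,.320,8.4,4)"
```

```text
t 18.05 pos [526.2 -36.8 333.2] psi 24.56 w 85.0 q [-0.49  0.17  0.52  1.84 -0.09  1.14  0.49] F [-0.6 -0.5  0.3] tilt [ 0.61 -0.61 16.16]
[0.12, -0.34, 0.06, 0.03, -0.03, 0.81]
[0.1, -0.35, 0.06, 0.03, -0.03, 0.81]
[0.07, -0.35, 0.06, 0.03, -0.03, 0.81]
[0.05, -0.36, 0.07, 0.03, -0.03, 0.81]
```

Emit:
servo_tool([
  [[0.12, -0.34, 0.06, 0.03, -0.03, 0.81], [0.1, -0.35, 0.06, 0.03, -0.03, 0.81], [0.07, -0.35, 0.06, 0.03, -0.03, 0.81], [0.05, -0.32, 0.06, 0.03, -0.03, 0.75], [0, 0, 0, 0, 0, 0], [0, 0, 0, 0, 0, 0]],
])

```text
clock: 18.65
position: [0.5204, 0.0386, 0.321]
ee_rot: [0.997, 0.071, 0.001, -0.001]
ft_force: [0.2, 0.4, 0.5]
grip_width: 0.998
```

```bash
python3 -c "
from h import *
plan(.520,.0400,.238,8.4,3);snap('wrist','w7')"
```

```text
t 18.65 pos [520.4  38.6 321. ] psi 8.19 w 84.8 q [-0.61  0.18  0.5   1.86 -0.09  1.12  0.06] F [0.2 0.4 0.5] tilt [-0.06 -0.07 -0.21]
[-0.0, -0.01, 0.55, -0.0, -0.0, -0.01]
[-0.0, -0.01, 0.55, -0.0, -0.0, -0.01]
[-0.0, -0.01, 0.55, -0.0, -0.0, -0.01]
```

View pics/w7.png

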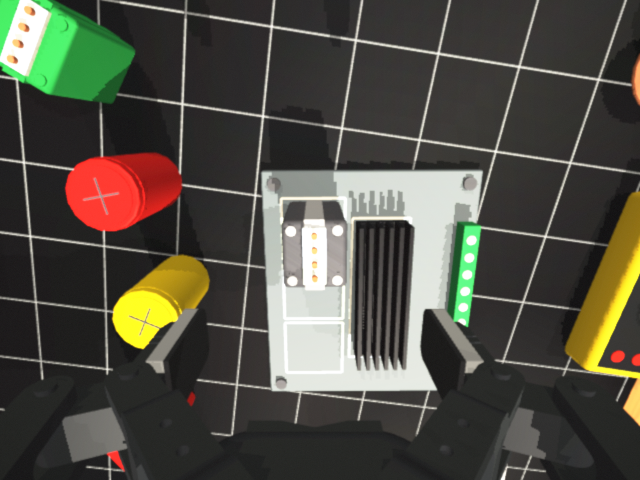

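The dark-grey transformer top is at (314,255), unobstructed now that the two cans are gone.

Run:
```python
from h import *
c=load('w7'); im=c['color'][:,:,::-1]
cv2.imwrite('pics/w7c.png',cv2.resize(im[190:310,265:425],None,fx=5,fy=5,interpolation=cv2.INTER_CUBIC))
```

```text
(no output)
```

View pics/w7c.png

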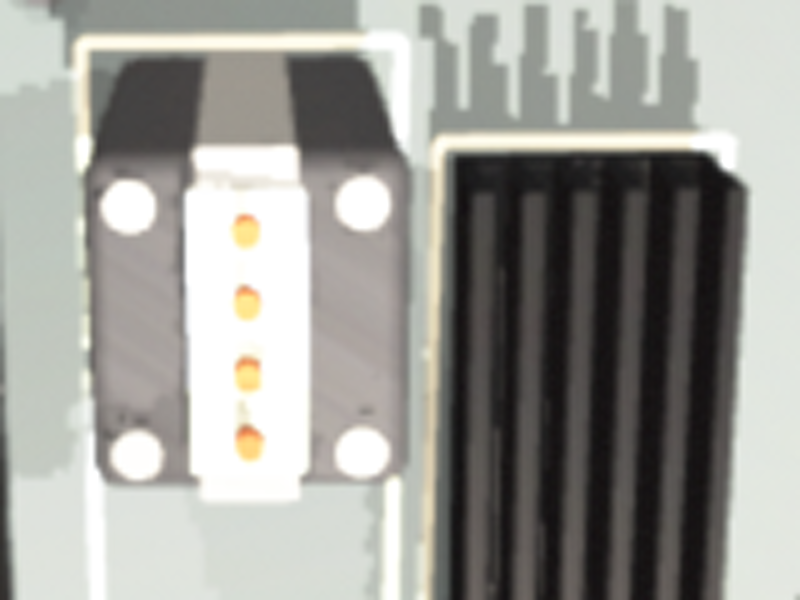

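Run:
```python
from h import *
c=load('w7')
def q(u,v,z): return onz(c,265+u/5-.4,190+v/5-.4,z)[:2]*1000
P=np.array([q(*p,.078) for p in [(88,152),(405,152),(408,483),(98,483)]]); print(P.round(1),P.mean(0))
for i in range(4): d=P[(i+1)%4]-P[i]; print(np.hypot(*d).round(1),np.degrees(np.arctan2(d[1],d[0])).round(1))
P=np.array([q(*p,.078) for p in [(128,206),(363,203),(362,453),(135,456)]]); print(P.round(1),P.mean(0))
P=np.array([q(*p,.034) for p in [(453,180),(745,183)]]); print(P)
plan(.520,.0400,.238,8.4,3)
```

```text
[[498.5  60.9]
 [535.9  66.3]
 [543.5  24.2]
 [504.7  18.6]] [520.65458406  42.50954429]
37.8 8.2
42.8 -79.9
39.1 -171.8
42.7 98.4
[[504.   55. ]
 [532.   59.4]
 [537.1  27.4]
 [508.9  22.9]] [520.4935154   41.17384117]
[[548.8464854   53.7676667 ]
 [590.80620925  59.33870836]]
t 18.7 pos [520.5  38.6 321. ] psi 8.17 w 84.9 q [-0.61  0.18  0.5   1.86 -0.09  1.12  0.06] F [ 0.   0.2 -0. ] tilt [-0.07 -0.07 -0.23]
[-0.0, -0.01, 0.55, -0.0, -0.0, -0.02]
[-0.0, -0.01, 0.55, -0.0, -0.0, -0.02]
[-0.0, -0.01, 0.55, -0.0, -0.0, -0.02]
```

Emit:
servo_tool([
  [[0, -0.01, 0.52, 0, 0, -0.01], [0, -0.01, 0.52, 0, -0.02, -0.01], [0, -0.01, 0.5, 0, -0.02, -0.01], [0, 0, 0, 0, 0, 0], [0, 0, 0, 0, 0, 0]],
])

```text
clock: 19.2
position: [0.5218, 0.0351, 0.2445]
ee_rot: [0.997, 0.073, 0.001, -0.0]
ft_force: [1.1, -0.3, 0.3]
grip_width: 1.002
```

```bash
python3 -c "
from h import *
plan(.5204,.0410,.219,8.4,2)"
```

```text
t 19.2 pos [521.8  35.1 244.5] psi 8.32 w 85.2 q [-0.58  0.28  0.48  1.93 -0.16  0.96  0.12] F [ 1.1 -0.3  0.3] tilt [-0.02 -0.14 -0.08]
[-0.01, -0.06, 0.26, -0.0, -0.01, -0.01]
[-0.01, -0.06, 0.26, -0.0, -0.01, -0.01]
```

Emit:
servo_tool([
  [[-0.01, -0.06, 0.26, 0, -0.02, -0.01], [-0.01, -0.06, 0.24, 0, -0.02, -0.01], [0, 0, 0, 0, 0, 0], [0, 0, 0, 0, 0, 0]],
])

```text
clock: 19.6
position: [0.521, 0.0408, 0.2204]
ee_rot: [0.997, 0.073, 0.001, -0.001]
ft_force: [0.2, 0.2, -1.3]
grip_width: 0.997
```

```bash
python3 -c "
from h import *
plan(.5204,.0410,.219,8.4,1)"
```

```text
t 19.6 pos [521.   40.8 220.4] psi 8.43 w 84.7 q [-0.58  0.32  0.47  1.95 -0.18  0.91  0.13] F [ 0.2  0.2 -1.3] tilt [-0.05 -0.17  0.03]
[-0.01, -0.01, 0.03, -0.01, -0.03, 0.01]
```

Emit:
servo_tool([
  [[-0.01, -0.01, 0.02, -0.01, -0.03, 0], [0, 0, 0, 0, 0, 0], [0, 0, 0, 0, 0, 0], [0, 0, 0, 0, 0, 0], [0, 0, 0, 0, 0, 0], [0, 0, 0, 0, 0, 0]],
], jaw=255, force=70)

```text
clock: 20.2
position: [0.5207, 0.0413, 0.2204]
ee_rot: [0.997, 0.074, 0.001, -0.0]
ft_force: [-0.3, 0.7, -0.7]
grip_width: 0.459
```

```bash
python3 -c "
from h import *
plan(.5204,.0410,.219,8.4,1)"
```

```text
t 20.2 pos [520.7  41.3 220.4] psi 8.44 w 39.0 q [-0.58  0.32  0.47  1.95 -0.18  0.92  0.13] F [-0.3  0.7 -0.7] tilt [-0.02 -0.1   0.04]
[-0.01, 0.01, 0.03, -0.0, -0.02, 0.01]
```

Emit:
servo_tool([
  [[0, 0, -0.3, 0, 0, 0], [0, 0, -0.6, 0, 0, 0], [0, 0, -0.6, 0, 0, 0], [0, 0, -0.6, 0, 0, 0], [0, 0, -0.3, 0, 0, 0]],
])

```text
clock: 20.7
position: [0.5182, 0.041, 0.3394]
ee_rot: [0.997, 0.073, -0.005, 0.001]
ft_force: [-0.5, 0.5, -4.9]
grip_width: 0.458
```

```bash
python3 -c "
from h import *
plan(.445,-.2789,.345,84.3,18)"
```

```text
t 20.7 pos [518.2  41.  339.4] psi 8.42 w 38.9 q [-0.62  0.15  0.5   1.84 -0.08  1.17  0.05] F [-0.5  0.5 -4.9] tilt [ -0.28   0.56 -75.88]
[-0.13, 0.34, -0.0, -0.0, 0.01, -0.84]
[-0.16, 0.33, -0.0, -0.0, 0.01, -0.84]
[-0.18, 0.32, -0.0, -0.0, 0.01, -0.84]
[-0.2, 0.3, -0.0, -0.0, 0.01, -0.84]
[-0.23, 0.29, -0.0, -0.0, 0.01, -0.84]
[-0.25, 0.27, -0.0, -0.0, 0.01, -0.84]
[-0.27, 0.25, -0.0, -0.0, 0.01, -0.84]
[-0.28, 0.23, -0.0, -0.0, 0.01, -0.84]
[-0.3, 0.21, -0.0, -0.0, 0.01, -0.84]
[-0.31, 0.19, -0.0, -0.0, 0.01, -0.84]
[-0.33, 0.16, -0.0, -0.0, 0.01, -0.84]
[-0.34, 0.14, -0.0, -0.0, 0.01, -0.84]
[-0.35, 0.11, -0.01, -0.0, 0.01, -0.84]
[-0.35, 0.09, -0.01, -0.0, 0.01, -0.84]
[-0.36, 0.06, -0.01, -0.0, 0.01, -0.84]
[-0.36, 0.03, -0.01, -0.0, 0.01, -0.84]
[-0.36, 0.01, -0.01, -0.0, 0.01, -0.84]
[-0.36, -0.02, -0.01, -0.0, 0.01, -0.84]
```

Emit:
servo_tool([
  [[-0.13, 0.34, 0, 0, 0.01, -0.84], [-0.16, 0.33, 0, 0, 0.01, -0.84], [-0.18, 0.32, 0, 0, 0.01, -0.84], [-0.2, 0.3, 0, 0, 0.01, -0.84], [-0.23, 0.29, 0, 0, 0.01, -0.84], [-0.25, 0.27, 0, 0, 0.01, -0.84], [-0.27, 0.25, 0, 0, 0.01, -0.84], [-0.28, 0.23, 0, 0, 0.01, -0.84], [-0.3, 0.21, 0, 0, 0.01, -0.84], [-0.31, 0.19, 0, 0, 0.01, -0.84], [-0.33, 0.16, 0, 0, 0.01, -0.84], [-0.34, 0.14, 0, 0, 0.01, -0.84]],
])

```text
clock: 21.9
position: [0.4677, -0.1788, 0.3364]
ee_rot: [0.861, 0.508, -0.002, -0.004]
ft_force: [1.0, 0.1, -3.9]
grip_width: 0.456
```

```bash
python3 -c "
from h import *
plan(.445,-.2789,.250,84.3,8)"
```

```text
t 21.9 pos [ 467.7 -178.8  336.4] psi 61.08 w 38.7 q [-0.31  0.11  0.62  1.9  -0.07  1.16  1.41] F [ 1.   0.1 -3.9] tilt [ -0.54  -0.13 -23.22]
[-0.25, 0.07, 0.22, -0.01, -0.0, -0.58]
[-0.25, 0.06, 0.22, -0.01, -0.0, -0.58]
[-0.25, 0.05, 0.22, -0.01, -0.0, -0.58]
[-0.25, 0.03, 0.22, -0.01, -0.0, -0.58]
[-0.26, 0.02, 0.22, -0.01, -0.0, -0.58]
[-0.26, 0.01, 0.22, -0.01, -0.0, -0.58]
[-0.26, -0.01, 0.22, -0.01, -0.0, -0.58]
[-0.26, -0.02, 0.22, -0.01, -0.0, -0.58]
```

Emit:
servo_tool([
  [[-0.25, 0.07, 0.15, -0.01, 0, -0.58], [-0.25, 0.06, 0.2, -0.01, 0, -0.58], [-0.25, 0.05, 0.2, -0.01, 0, -0.58], [-0.25, 0.03, 0.2, -0.01, 0, -0.58], [-0.25, 0.02, 0.22, -0.01, 0, -0.58], [-0.25, 0.01, 0.22, -0.01, 0, -0.58], [-0.25, 0, 0.2, -0.01, 0, -0.58], [-0.2, -0.01, 0.15, -0.01, 0, -0.5], [0, 0, 0, 0, 0, 0], [0, 0, 0, 0, 0, 0]],
])

```text
clock: 22.9
position: [0.4413, -0.2803, 0.2517]
ee_rot: [0.74, 0.673, -0.002, -0.005]
ft_force: [-0.3, 0.4, -4.4]
grip_width: 0.46
```

```bash
python3 -c "
from h import *
plan(.445,-.2789,.2174,84.3,3)"
```

```text
t 22.9 pos [ 441.3 -280.3  251.7] psi 84.62 w 39.1 q [-0.07  0.29  0.63  1.93 -0.2   1.    2.13] F [-0.3  0.4 -4.4] tilt [-0.63 -0.24  0.32]
[0.01, 0.03, 0.23, -0.04, -0.02, 0.02]
[0.01, 0.03, 0.23, -0.04, -0.02, 0.02]
[0.01, 0.02, 0.23, -0.04, -0.02, 0.02]
```

Emit:
servo_tool([
  [[0.01, 0.03, 0.22, -0.04, -0.02, 0.02], [0.01, 0.03, 0.22, -0.04, -0.02, 0.02], [0.01, 0.02, 0.15, -0.04, -0.02, 0.02], [0, 0, 0, 0, 0, 0], [0, 0, 0, 0, 0, 0]],
])

```text
clock: 23.4
position: [0.4466, -0.2765, 0.2197]
ee_rot: [0.741, 0.671, -0.0, 0.0]
ft_force: [-0.7, -0.2, -5.2]
grip_width: 0.456
```

```bash
python3 -c "
from h import *
plan(.445,-.2789,.2174,84.3,1)"
```

```text
t 23.4 pos [ 446.6 -276.5  219.7] psi 84.33 w 38.8 q [-0.06  0.34  0.61  1.95 -0.24  0.92  2.14] F [-0.7 -0.2 -5.2] tilt [0.03 0.03 0.03]
[-0.05, -0.03, 0.05, 0.01, 0.01, 0.01]
```

Emit:
servo_tool([
  [[0, 0, 0.04, 0, 0, 0], [0, 0, 0.01, 0, 0, 0], [0, 0, 0, 0, 0, 0]],
])

```text
clock: 23.7
position: [0.4468, -0.2766, 0.2176]
ee_rot: [0.741, 0.671, 0.0, 0.001]
ft_force: [0.2, -0.2, -4.0]
grip_width: 0.46
```

Emit:
servo_tool([
  [[0, 0, 0.03, 0, 0, 0], [0, 0, 0.02, 0, 0, 0], [0, 0, 0, 0, 0, 0]],
])

```text
clock: 24.0
position: [0.447, -0.2772, 0.2178]
ee_rot: [0.741, 0.671, 0.001, 0.001]
ft_force: [-0.3, -0.1, -3.7]
grip_width: 0.46
```

Emit:
servo_tool([
  [[0, 0, 0.02, 0, 0, 0], [0, 0, 0, 0, 0, 0], [0, 0, 0, 0, 0, 0], [0, 0, 0, 0, 0, 0]],
], jaw=0)

```text
clock: 24.4
position: [0.4479, -0.2779, 0.2179]
ee_rot: [0.742, 0.671, 0.002, 0.002]
ft_force: [-0.7, 0.2, -0.5]
grip_width: 1.0
```

```bash
python3 -c "
from h import *
st();snap('wrist','w8')"
```

```text
t 24.4 pos [ 447.9 -277.9  217.9] psi 84.27 w 85.0 F [-0.7  0.2 -0.5]
```

View pics/w8.png

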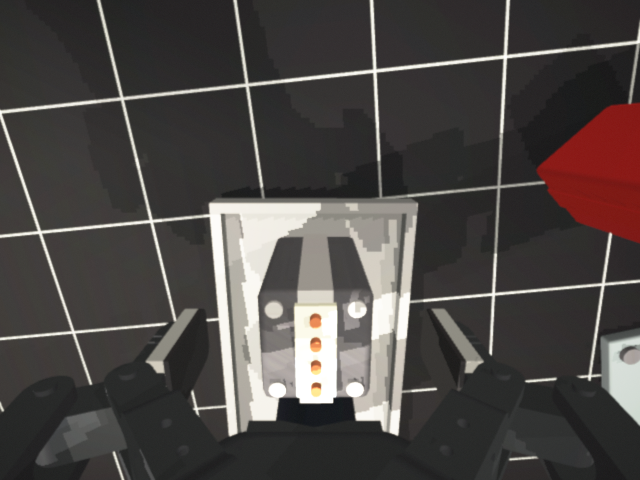

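Emit:
servo_tool([
  [[0, 0, -0.5, 0, 0, 0], [0, 0, -0.9, 0, 0, 0], [0, 0, -0.8, 0, 0, 0]],
])

```text
clock: 24.75
position: [0.4459, -0.2767, 0.326]
ee_rot: [0.742, 0.671, -0.001, -0.002]
ft_force: [0.6, 0.4, 0.1]
grip_width: 0.998
```

```bash
python3 -c "
from h import *
plan(.581,-.0040,.330,8.4,18)"
```

```text
t 24.75 pos [ 445.9 -276.7  326. ] psi 84.26 w 84.8 q [-0.12  0.19  0.66  1.85 -0.13  1.14  2.05] F [0.6 0.4 0.1] tilt [-0.25  0.12 75.86]
[0.32, 0.12, -0.0, -0.0, 0.0, 0.84]
[0.32, 0.1, -0.0, -0.0, 0.0, 0.84]
[0.33, 0.07, -0.0, -0.0, 0.0, 0.84]
[0.33, 0.05, -0.0, -0.0, 0.0, 0.84]
[0.34, 0.02, -0.0, -0.0, 0.0, 0.84]
[0.34, -0.0, -0.0, -0.0, 0.0, 0.84]
[0.34, -0.03, -0.0, -0.0, 0.0, 0.84]
[0.33, -0.05, -0.0, -0.0, 0.0, 0.84]
[0.33, -0.08, -0.0, -0.0, 0.0, 0.84]
[0.32, -0.1, -0.0, -0.0, 0.0, 0.84]
[0.31, -0.12, -0.0, -0.0, 0.0, 0.84]
[0.3, -0.15, -0.0, -0.0, 0.0, 0.84]
[0.29, -0.17, -0.0, -0.0, 0.0, 0.84]
[0.28, -0.19, -0.0, -0.0, 0.0, 0.84]
[0.27, -0.21, -0.0, -0.0, 0.0, 0.84]
[0.25, -0.23, -0.0, -0.0, 0.0, 0.84]
[0.23, -0.25, -0.0, -0.0, 0.0, 0.84]
[0.21, -0.26, -0.0, -0.0, 0.0, 0.84]
```

Transformer upright in the tray at (315,345). Now the heatsink, with the jaws set to about 60 mm.

Emit:
servo_tool([
  [[0.32, 0.12, 0, 0, 0, 0.84], [0.32, 0.1, 0, 0, 0, 0.84], [0.33, 0.07, 0, 0, 0, 0.84], [0.33, 0.05, 0, 0, 0, 0.84], [0.34, 0.02, 0, 0, 0, 0.84], [0.34, 0, 0, 0, 0, 0.84], [0.34, -0.03, 0, 0, 0, 0.84], [0.33, -0.05, 0, 0, 0, 0.84], [0.33, -0.08, 0, 0, 0, 0.84], [0.32, -0.1, 0, 0, 0, 0.84], [0.31, -0.12, 0, 0, 0, 0.84], [0.3, -0.15, 0, 0, 0, 0.84]],
], jaw=75)

```text
clock: 25.95
position: [0.542, -0.0941, 0.334]
ee_rot: [0.962, 0.272, 0.004, 0.002]
ft_force: [-0.0, -1.0, 0.6]
grip_width: 0.705
```

```bash
python3 -c "
from h import *
plan(.581,-.0080,.330,8.4,5)"
```

```text
t 25.95 pos [542.  -94.1 334. ] psi 31.52 w 60.0 q [-0.46  0.24  0.63  1.79 -0.15  1.16  0.77] F [-0.  -1.   0.6] tilt [ 0.26 -0.46 23.12]
[0.31, -0.21, 0.02, 0.01, -0.02, 0.92]
[0.29, -0.24, 0.02, 0.01, -0.02, 0.92]
[0.27, -0.26, 0.02, 0.01, -0.02, 0.92]
[0.25, -0.28, 0.02, 0.01, -0.02, 0.92]
[0.23, -0.3, 0.02, 0.01, -0.02, 0.92]
```

Emit:
servo_tool([
  [[0.31, -0.21, 0.02, 0.01, -0.02, 0.92], [0.29, -0.24, 0.02, 0.01, -0.02, 0.92], [0.27, -0.26, 0.02, 0.01, -0.02, 0.92], [0.25, -0.28, 0.02, 0.01, -0.02, 0.92], [0.2, -0.25, 0.02, 0.01, -0.02, 0.85], [0, 0, 0, 0, 0, 0], [0, 0, 0, 0, 0, 0]],
])

```text
clock: 26.65
position: [0.5819, -0.0057, 0.3285]
ee_rot: [0.997, 0.071, -0.0, 0.0]
ft_force: [-0.4, -0.6, 0.3]
grip_width: 0.703
```

```bash
python3 -c "
from h import *
plan(.581,-.0040,.240,8.4,3);snap('wrist','w9');c=load('w9')
cv2.imwrite('pics/w9c.png',cv2.resize(c['color'][140:440,200:500,::-1],None,fx=2,fy=2,interpolation=cv2.INTER_CUBIC))"
```

```text
t 26.65 pos [581.9  -5.7 328.5] psi 8.13 w 59.7 q [-0.6   0.33  0.64  1.71 -0.21  1.18  0.24] F [-0.4 -0.6  0.3] tilt [ 0.04  0.05 -0.27]
[-0.0, -0.01, 0.59, 0.0, 0.0, -0.02]
[-0.0, -0.01, 0.59, 0.0, 0.0, -0.02]
[-0.0, -0.01, 0.59, 0.0, 0.0, -0.02]
```

View pics/w9c.png

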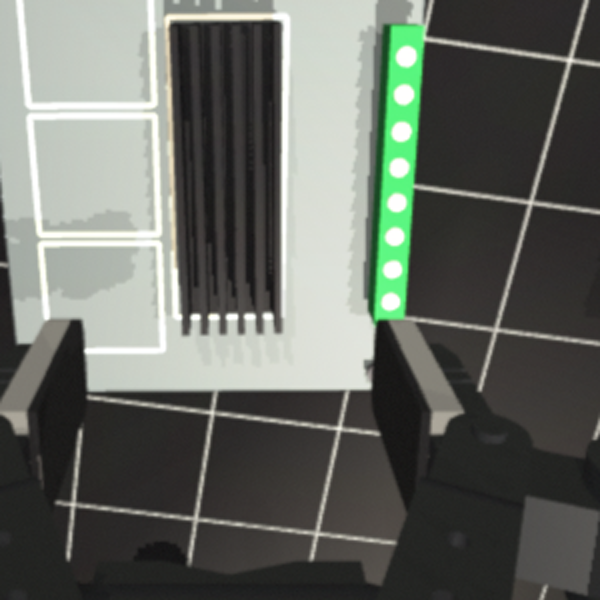

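Run:
```python
from h import *
c=load('w9')
def q(u,v,z): return onz(c,200+u/2-.25,140+v/2-.25,z)[:2]*1000
for n,L,z in [('hs',[(172,24),(280,24),(282,332),(184,335)],.034),('outl',[(170,18),(288,16),(284,318),(175,318)],.008)]:
    P=np.array([q(*p,z) for p in L]); print(n,P.round(1).tolist(),P.mean(0).round(1))
    for i in range(4): d=P[(i+1)%4]-P[i]; print(np.hypot(*d).round(1),np.degrees(np.arctan2(d[1],d[0])).round(1))
plan(.5805,-.0050,.240,8.4,3)
```

```text
hs [[553.3, 52.8], [590.9, 58.2], [610.9, -59.2], [572.4, -66.1]] [581.9  -3.6]
37.9 8.1
119.1 -80.3
39.1 -169.9
120.4 99.1
outl [[550.5, 53.5], [595.3, 60.7], [614.5, -65.0], [567.6, -71.7]] [582.   -5.6]
45.4 9.1
127.1 -81.3
47.5 -171.8
126.4 97.8
t 26.7 pos [581.8  -5.6 328.5] psi 8.12 w 60.3 q [-0.59  0.33  0.64  1.71 -0.21  1.18  0.24] F [0.1 0.4 0.2] tilt [ 0.02  0.05 -0.28]
[-0.01, -0.01, 0.59, 0.0, 0.0, -0.02]
[-0.01, -0.01, 0.59, 0.0, 0.0, -0.02]
[-0.01, -0.01, 0.59, 0.0, 0.0, -0.02]
```

Emit:
servo_tool([
  [[-0.01, 0, 0.58, 0, 0, -0.02], [-0.01, 0, 0.58, 0, -0.02, -0.02], [-0.01, 0, 0.58, 0, -0.02, -0.02], [0, 0, 0.4, 0, -0.02, 0], [0, 0, 0, 0, 0, 0], [0, 0, 0, 0, 0, 0]],
])

```text
clock: 27.3
position: [0.5792, -0.0128, 0.221]
ee_rot: [0.997, 0.074, -0.001, 0.001]
ft_force: [-0.4, 0.3, -0.1]
grip_width: 0.709
```

```bash
python3 -c "
from h import *
plan(.5812,-.0045,.205,8.4,2)"
```

```text
t 27.3 pos [579.2 -12.8 221. ] psi 8.54 w 60.3 q [-0.54  0.46  0.59  1.8  -0.3   0.97  0.33] F [-0.4  0.3 -0.1] tilt [0.07 0.11 0.14]
[0.03, -0.08, 0.16, 0.01, 0.01, 0.01]
[0.03, -0.08, 0.16, 0.01, 0.01, 0.01]
```

Emit:
servo_tool([
  [[0.02, -0.08, 0.14, 0.01, 0.01, 0.01], [0.02, -0.08, 0.14, 0.01, 0.01, 0.01], [0, 0, 0, 0, 0, 0], [0, 0, 0, 0, 0, 0]],
])

```text
clock: 27.7
position: [0.5811, -0.0044, 0.2093]
ee_rot: [0.997, 0.074, 0.002, -0.001]
ft_force: [0.3, -0.2, -0.8]
grip_width: 0.706
```

```bash
python3 -c "
from h import *
plan(.5812,-.0045,.183,8.4,2);snap('wrist','w10')"
```

```text
t 27.7 pos [581.1  -4.4 209.3] psi 8.46 w 60.0 q [-0.54  0.47  0.58  1.81 -0.32  0.95  0.32] F [ 0.3 -0.2 -0.8] tilt [-0.06 -0.29  0.06]
[-0.0, 0.0, 0.26, -0.01, -0.03, 0.01]
[0.0, 0.0, 0.26, -0.01, -0.03, 0.01]
```

View pics/w10.png

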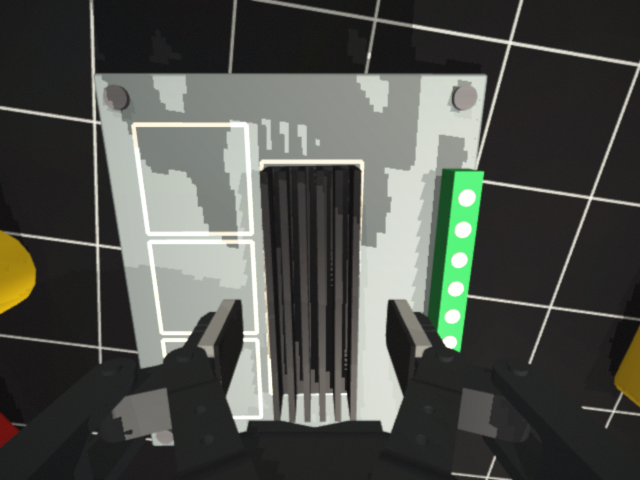

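The fingers straddle the heatsink (310,290) and clear the green strip.

Emit:
servo_tool([
  [[0, 0, 0.24, -0.01, -0.03, 0.01], [0, 0, 0.22, -0.01, -0.03, 0.01], [0, 0, 0, 0, 0, 0], [0, 0, 0, 0, 0, 0]],
])

```text
clock: 28.15
position: [0.5812, -0.0043, 0.1842]
ee_rot: [0.997, 0.073, -0.0, 0.0]
ft_force: [0.0, 1.0, -0.2]
grip_width: 0.708
```

```bash
python3 -c "
from h import *
plan(.5812,-.0045,.183,8.4,1)"
```

```text
t 28.15 pos [581.2  -4.3 184.2] psi 8.38 w 60.2 q [-0.53  0.51  0.56  1.82 -0.34  0.91  0.34] F [ 0.   1.  -0.2] tilt [ 0.05  0.04 -0.02]
[0.0, 0.0, 0.02, 0.01, 0.01, -0.0]
```

Emit:
servo_tool([
  [[0, 0, 0.02, 0, 0, 0], [0, 0, 0, 0, 0, 0], [0, 0, 0, 0, 0, 0], [0, 0, 0, 0, 0, 0], [0, 0, 0, 0, 0, 0]],
], jaw=255, force=60)

```text
clock: 28.65
position: [0.5812, -0.0045, 0.1833]
ee_rot: [0.997, 0.073, -0.0, 0.0]
ft_force: [0.5, 0.8, -2.5]
grip_width: 0.456
```

```bash
python3 -c "
from h import *
st()"
```

```text
t 28.65 pos [581.2  -4.5 183.3] psi 8.36 w 38.7 F [ 0.5  0.8 -2.5]
```

Emit:
servo_tool([
  [[0, 0, -0.25, 0, 0, 0], [0, 0, -0.5, 0, 0, 0], [0, 0, -0.6, 0, 0, 0], [0, 0, -0.6, 0, 0, 0], [0, 0, -0.4, 0, 0, 0]],
])

```text
clock: 29.15
position: [0.5796, -0.0047, 0.3045]
ee_rot: [0.997, 0.072, -0.004, 0.001]
ft_force: [0.7, -0.4, -2.8]
grip_width: 0.454
```

```bash
python3 -c "
from h import *
plan(.5207,.280,.31,98.3,20)"
```

```text
t 29.15 pos [579.6  -4.7 304.5] psi 8.29 w 38.6 q [-0.59  0.35  0.64  1.73 -0.23  1.14  0.26] F [ 0.7 -0.4 -2.8] tilt [ -0.28   0.42 -90.01]
[-0.02, -0.29, -0.01, -0.0, 0.0, -0.9]
[0.01, -0.29, -0.01, -0.0, 0.0, -0.9]
[0.03, -0.29, -0.01, -0.0, 0.0, -0.9]
[0.05, -0.29, -0.01, -0.0, 0.0, -0.9]
[0.07, -0.28, -0.01, -0.0, 0.0, -0.9]
[0.1, -0.27, -0.01, -0.0, 0.0, -0.9]
[0.12, -0.27, -0.01, -0.0, 0.0, -0.9]
[0.14, -0.26, -0.01, -0.0, 0.0, -0.9]
[0.16, -0.24, -0.01, -0.0, 0.0, -0.9]
[0.18, -0.23, -0.01, -0.0, 0.0, -0.9]
[0.19, -0.22, -0.01, -0.0, 0.0, -0.9]
[0.21, -0.2, -0.01, -0.0, 0.0, -0.9]
[0.22, -0.18, -0.01, -0.0, 0.0, -0.9]
[0.24, -0.17, -0.01, -0.0, 0.0, -0.9]
[0.25, -0.15, -0.01, -0.0, 0.0, -0.9]
[0.26, -0.13, -0.01, -0.0, 0.0, -0.9]
[0.27, -0.11, -0.01, -0.0, 0.0, -0.9]
[0.28, -0.08, -0.01, -0.0, 0.0, -0.9]
[0.28, -0.06, -0.01, -0.0, 0.0, -0.9]
[0.29, -0.04, -0.01, -0.0, 0.0, -0.9]
```

Emit:
servo_tool([
  [[-0.02, -0.29, -0.01, 0, 0, -0.9], [0.01, -0.29, -0.01, 0, 0, -0.9], [0.03, -0.29, -0.01, 0, 0, -0.9], [0.05, -0.29, -0.01, 0, 0, -0.9], [0.07, -0.28, -0.01, 0, 0, -0.9], [0.1, -0.27, -0.01, 0, 0, -0.9], [0.12, -0.27, -0.01, 0, 0, -0.9], [0.14, -0.26, -0.01, 0, 0, -0.9], [0.16, -0.24, -0.01, 0, 0, -0.9], [0.18, -0.23, -0.01, 0, 0, -0.9], [0.19, -0.22, -0.01, 0, 0, -0.9], [0.21, -0.2, -0.01, 0, 0, -0.9]],
])

```text
clock: 30.35
position: [0.5414, 0.1664, 0.3256]
ee_rot: [0.849, 0.529, 0.002, 0.002]
ft_force: [0.2, -0.1, -4.7]
grip_width: 0.454
```

```bash
python3 -c "
from h import *
plan(.5207,.280,.30,98.3,7)"
```

```text
t 30.35 pos [541.4 166.4 325.6] psi 63.84 w 38.6 q [-0.73  0.27  0.41  1.74 -0.11  1.15  0.83] F [ 0.2 -0.1 -4.7] tilt [  0.29   0.06 -34.46]
[0.27, -0.2, 0.07, 0.01, 0.0, -0.98]
[0.28, -0.17, 0.07, 0.01, 0.0, -0.98]
[0.29, -0.15, 0.07, 0.01, 0.0, -0.98]
[0.31, -0.12, 0.07, 0.01, 0.0, -0.98]
[0.32, -0.1, 0.07, 0.01, 0.0, -0.98]
[0.32, -0.07, 0.07, 0.01, 0.0, -0.98]
[0.33, -0.04, 0.07, 0.01, 0.0, -0.98]
```

Emit:
servo_tool([
  [[0.27, -0.2, 0.07, 0.01, 0, -0.98], [0.28, -0.17, 0.07, 0.01, 0, -0.98], [0.29, -0.15, 0.07, 0.01, 0, -0.98], [0.31, -0.12, 0.07, 0.01, 0, -0.98], [0.32, -0.1, 0.07, 0.01, 0, -0.98], [0.32, -0.07, 0.07, 0.01, 0, -0.98], [0.25, -0.04, 0.07, 0.01, 0, -0.8], [0, 0, 0, 0, 0, 0], [0, 0, 0, 0, 0, 0]],
])

```text
clock: 31.25
position: [0.5179, 0.2794, 0.3077]
ee_rot: [0.652, 0.758, 0.0, 0.002]
ft_force: [0.2, -1.4, -1.4]
grip_width: 0.455
```

```bash
python3 -c "
from h import *
plan(.5207,.280,.23,98.3,3); snap('wrist','w11')"
```

```text
t 31.25 pos [517.9 279.4 307.7] psi 98.55 w 38.6 q [-0.79  0.32  0.26  1.7  -0.09  1.13  1.22] F [ 0.2 -1.4 -1.4] tilt [0.16 0.1  0.25]
[0.0, 0.02, 0.52, 0.01, 0.01, 0.02]
[0.0, 0.02, 0.52, 0.01, 0.01, 0.02]
[0.0, 0.02, 0.52, 0.01, 0.01, 0.02]
```

View pics/w11.png

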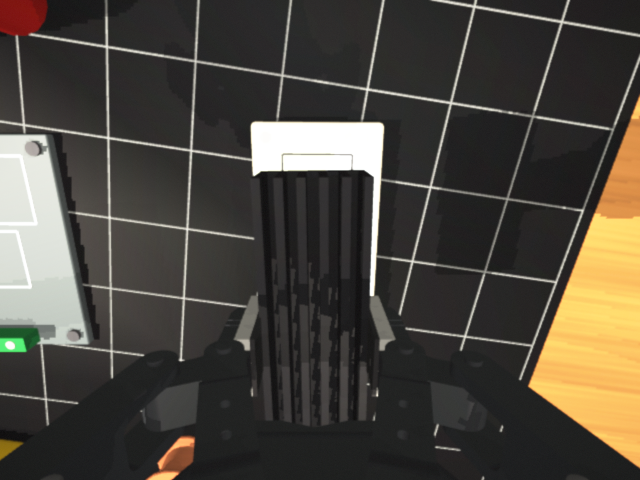

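Run:
```python
from h import *
c=load('w11')
g=lambda u,v,z:(onz(c,u,v,z)[:2]*1000).round(1)
cv2.imwrite('pics/w11c.png',cv2.resize(c['color'][105:225,230:400,::-1],None,fx=4.5,fy=4.5,interpolation=cv2.INTER_CUBIC))
print('plate',g(252,122,.02),g(383,122,.02),'outl',g(282,154.5,.02),g(352,154.5,.02))
P,R,o=pose()
d=R.apply([0,1,0]) # tool y
print('tool y',d.round(3))
# expected outline end from centre estimate
a=np.radians(8.2);C=np.array([520.7,280.]);ex=np.array([np.cos(a),np.sin(a)]);ey=np.array([-np.sin(a),np.cos(a)])
print('exp outl',(C-64*ex+24*ey).round(1),(C-64*ex-24*ey).round(1),'exp plate',(C-85*ex+45*ey).round(1),(C-85*ex-45*ey).round(1))
# heatsink front end top corners
z=.3077-.1833+.008+.026
print('hs',z,g(261,171,z),g(370,171,z))
```

```text
plate [444.1 225.4] [431.1 312. ] outl [462.1 247.9] [455.  295.3]
tool y [0.989 0.149 0.003]
exp outl [453.9 294.6] [460.8 247.1] exp plate [430.2 312.4] [443.  223.3]
hs 0.15839999999999999 [458.9 252.7] [453.7 287.3]
```

View pics/w11c.png

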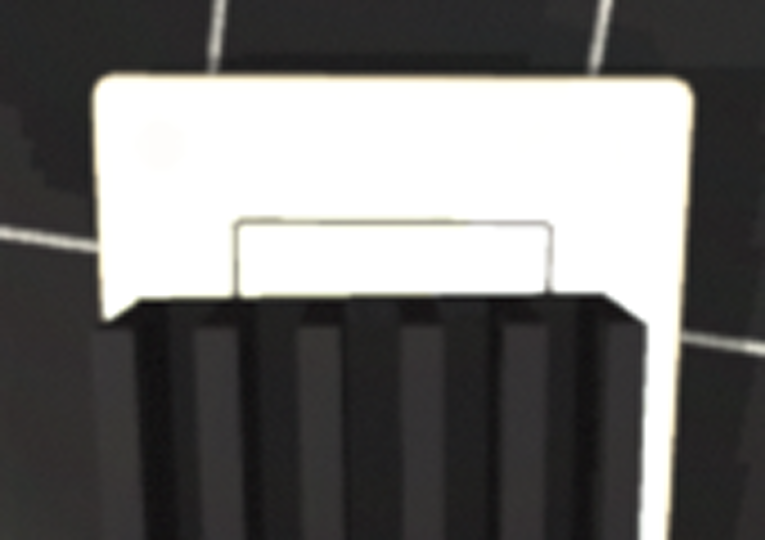

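Run:
```python
from h import *
c=load('w11')
def g(u,v,z): return onz(c,230+u/4.5-.4,105+v/4.5-.4,z)[:2]*1000
P,R,o=pose()
for n,a,b,z in [('top',(95,323),(647,325),.1584),('base',(135,298),(605,293),.1324)]:
    A=g(*a,z);B=g(*b,z);d=B-A;m=(A+B)/2
    r=R.inv().apply(np.r_[m/1000-P[:2],0])*1000
    print(n,A.round(1),B.round(1),np.hypot(*d).round(1),np.degrees(np.arctan2(d[1],d[0])).round(1),'mid rel tool',r.round(1))
plan(.5213,.2805,.225,98.3,3)
```

```text
top [461.1 249.6] [455.4 288.7] 39.5 98.4 mid rel tool [ -1.3 -60.5  -0.2]
base [462.  248.8] [455.5 289.1] 40.8 99.2 mid rel tool [ -1.6 -60.   -0.2]
t 31.3 pos [517.9 279.4 307.7] psi 98.55 w 38.4 q [-0.79  0.32  0.26  1.7  -0.09  1.13  1.22] F [ 0.2 -0.8 -2.8] tilt [0.16 0.09 0.25]
[0.0, 0.02, 0.55, 0.01, 0.01, 0.02]
[0.0, 0.02, 0.55, 0.01, 0.01, 0.02]
[0.0, 0.02, 0.55, 0.01, 0.01, 0.02]
```

Emit:
servo_tool([
  [[0, 0.02, 0.5, 0.01, 0.01, 0.02], [0, 0.02, 0.5, 0.01, 0.01, 0.02], [0, 0.02, 0.5, 0.01, 0.01, 0.02], [0, 0, 0, 0, 0, 0], [0, 0, 0, 0, 0, 0]],
])

```text
clock: 31.8
position: [0.5239, 0.2754, 0.2348]
ee_rot: [0.66, 0.752, 0.002, 0.001]
ft_force: [-0.5, -0.1, -2.2]
grip_width: 0.457
```

```bash
python3 -c "
from h import *
plan(.5213,.2807,.1953,98.3,3)"
```

```text
t 31.8 pos [523.9 275.4 234.8] psi 97.47 w 38.8 q [-0.77  0.41  0.26  1.75 -0.12  0.99  1.23] F [-0.5 -0.1 -2.2] tilt [ 0.31 -0.06 -0.83]
[0.04, -0.01, 0.26, 0.02, -0.0, -0.06]
[0.04, -0.01, 0.26, 0.02, -0.0, -0.06]
[0.04, -0.01, 0.26, 0.02, -0.0, -0.06]
```

Emit:
servo_tool([
  [[0.04, -0.02, 0.24, 0.02, 0, -0.06], [0.04, -0.02, 0.24, 0.02, 0, -0.06], [0.04, -0.02, 0.16, 0.02, 0, -0.06], [0, 0, 0, 0, 0, 0], [0, 0, 0, 0, 0, 0]],
])

```text
clock: 32.3
position: [0.521, 0.2816, 0.2036]
ee_rot: [0.654, 0.757, 0.002, 0.0]
ft_force: [0.2, 0.2, -3.3]
grip_width: 0.454
```

```bash
python3 -c "
from h import *
plan(.5213,.2807,.1953,98.3,1)"
```

```text
t 32.3 pos [521.  281.6 203.6] psi 98.37 w 38.6 q [-0.77  0.45  0.24  1.77 -0.13  0.93  1.24] F [ 0.2  0.2 -3.3] tilt [ 0.22 -0.16  0.07]
[-0.02, 0.0, 0.17, 0.04, -0.03, 0.01]
```

Emit:
servo_tool([
  [[-0.01, 0, 0.08, 0.03, -0.02, 0], [-0.01, 0, 0.07, 0.02, -0.01, 0], [0, 0, 0, 0, 0, 0]],
])

```text
clock: 32.6
position: [0.5214, 0.2807, 0.1961]
ee_rot: [0.654, 0.757, 0.0, -0.0]
ft_force: [0.5, 0.6, -2.1]
grip_width: 0.454
```

```bash
python3 -c "
from h import *
plan(.5213,.2807,.1953,98.3,1)"
```

```text
t 32.6 pos [521.4 280.7 196.1] psi 98.36 w 38.6 q [-0.77  0.47  0.24  1.77 -0.14  0.92  1.25] F [ 0.5  0.6 -2.1] tilt [-0.   -0.02  0.06]
[0.0, -0.0, 0.02, -0.0, -0.0, 0.01]
```

Emit:
servo_tool([
  [[0, 0, 0.02, 0, 0, 0], [0, 0, 0.01, 0, 0, 0], [0, 0, 0, 0, 0, 0]],
])

```text
clock: 32.9
position: [0.5217, 0.2807, 0.1955]
ee_rot: [0.654, 0.757, 0.0, -0.0]
ft_force: [0.1, 0.7, -2.6]
grip_width: 0.456
```

Emit:
servo_tool([
  [[0, 0, 0, 0, 0, 0], [0, 0, 0, 0, 0, 0], [0, 0, 0, 0, 0, 0]],
], jaw=75)

```text
clock: 33.2
position: [0.5222, 0.2809, 0.1961]
ee_rot: [0.654, 0.757, 0.001, 0.0]
ft_force: [-0.6, 0.2, 0.1]
grip_width: 0.703
```

Emit:
servo_tool([
  [[0, 0, -0.3, 0, 0, 0], [0, 0, -0.8, 0, 0, 0], [0, 0, -0.9, 0, 0, 0], [0, 0, -0.6, 0, 0, 0]],
])

```text
clock: 33.6
position: [0.5208, 0.2799, 0.329]
ee_rot: [0.654, 0.757, -0.002, -0.001]
ft_force: [1.3, 0.7, 0.6]
grip_width: 0.703
```

```bash
python3 -c "
from h import *
snap('wrist','w12');plan(.4475,-.2775,.33,84.3,20)"
```

```text
t 33.65 pos [521.9 280.3 333.9] psi 98.31 w 60.0 q [-0.79  0.31  0.27  1.66 -0.09  1.18  1.21] F [1.6 0.7 4.3] tilt [ 0.09 -0.06 14.01]
[-0.54, -0.15, 0.0, 0.0, -0.0, 0.14]
[-0.54, -0.15, 0.0, 0.0, -0.0, 0.14]
[-0.54, -0.14, 0.0, 0.0, -0.0, 0.14]
[-0.55, -0.13, 0.0, 0.0, -0.0, 0.14]
[-0.55, -0.13, 0.0, 0.0, -0.0, 0.14]
[-0.55, -0.12, 0.0, 0.0, -0.0, 0.14]
[-0.55, -0.11, 0.0, 0.0, -0.0, 0.14]
[-0.55, -0.11, 0.0, 0.0, -0.0, 0.14]
[-0.55, -0.1, 0.0, 0.0, -0.0, 0.14]
[-0.55, -0.09, 0.0, 0.0, -0.0, 0.14]
[-0.56, -0.09, 0.0, 0.0, -0.0, 0.14]
[-0.56, -0.08, 0.0, 0.0, -0.0, 0.14]
[-0.56, -0.07, 0.0, 0.0, -0.0, 0.14]
[-0.56, -0.07, 0.0, 0.0, -0.0, 0.14]
[-0.56, -0.06, 0.0, 0.0, -0.0, 0.14]
[-0.56, -0.05, 0.0, 0.0, -0.0, 0.14]
[-0.56, -0.05, 0.0, 0.0, -0.0, 0.14]
[-0.56, -0.04, 0.0, 0.0, -0.0, 0.14]
[-0.56, -0.03, 0.0, 0.0, -0.0, 0.14]
[-0.56, -0.03, 0.0, 0.0, -0.0, 0.14]
```

View pics/w12.png

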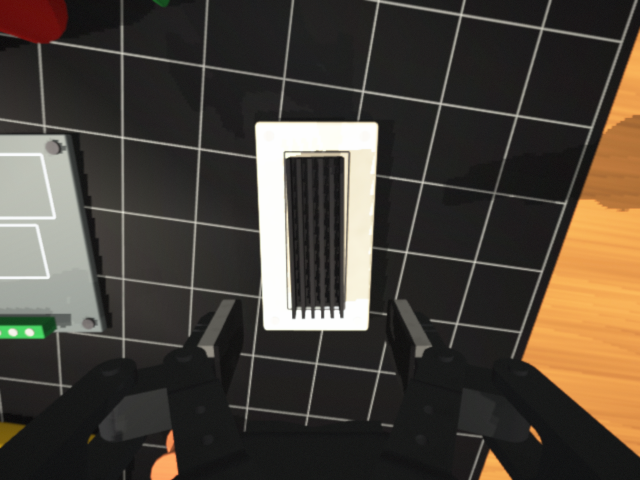

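```bash
python3 -c "
from h import *
c=load('w12')
cv2.imwrite('pics/w12c.png',cv2.resize(c['color'][135:330,265:365,::-1],None,fx=5,fy=3,interpolation=cv2.INTER_CUBIC))"
```

```text
(no output)
```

View pics/w12c.png

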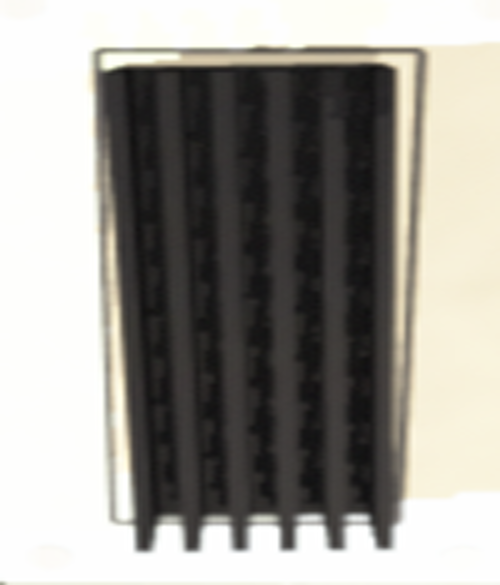

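Run:
```python
from h import *
c=load('w12')
def g(u,v,z): return onz(c,265+u/5-.4,135+v/3-.4,z)[:2]*1000
for n,L,z in [('outl',[(98,49),(424,51),(399,522),(115,521)],.02),('hs top',[(103,70),(395,68),(394,548),(137,548)],.046),('base far',[(122,66),(390,66)],.02)]:
    P=np.array([g(*p,z) for p in L]); print(n,P.round(1).tolist(),P.mean(0).round(1))
    for i in range(len(P)): d=P[(i+1)%len(P)]-P[i]; print(np.hypot(*d).round(1),np.degrees(np.arctan2(d[1],d[0])).round(1))
```

```text
outl [[461.4, 247.8], [454.8, 295.7], [581.8, 313.6], [588.4, 266.2]] [521.6 280.8]
48.3 97.8
128.2 8.0
47.8 -82.0
128.4 -171.8
hs top [[464.5, 251.0], [458.4, 290.0], [576.6, 309.9], [582.4, 270.8]] [520.5 280.4]
39.4 99.0
119.9 9.6
39.6 -81.6
119.5 -170.5
base far [[464.9, 251.8], [459.1, 291.3]] [462.  271.6]
39.9 98.3
39.9 -81.7
```

The heatsink lies fins up in the outline: about 1 mm off centre and 1.2° off in yaw, with all edges inside. Now I fetch the transformer from the tray.

Emit:
servo_tool([
  [[-0.5, -0.15, 0, 0, 0, 0.14], [-0.54, -0.15, 0, 0, 0, 0.14], [-0.54, -0.14, 0, 0, 0, 0.14], [-0.55, -0.13, 0, 0, 0, 0.14], [-0.55, -0.13, 0, 0, 0, 0.14], [-0.55, -0.12, 0, 0, 0, 0.14], [-0.55, -0.11, 0, 0, 0, 0.14], [-0.55, -0.11, 0, 0, 0, 0.14], [-0.55, -0.1, 0, 0, 0, 0.14], [-0.55, -0.09, 0, 0, 0, 0.14]],
], jaw=0)

```text
clock: 34.65
position: [0.4835, -0.0028, 0.3446]
ee_rot: [0.699, 0.715, 0.01, 0.002]
ft_force: [-0.3, 0.6, -0.6]
grip_width: 0.995
```

```bash
python3 -c "
from h import *
plan(.4475,-.2775,.33,84.3,9)"
```

```text
t 34.65 pos [483.5  -2.8 344.6] psi 91.37 w 84.6 q [-0.53  0.05  0.46  1.93 -0.04  1.15  1.54] F [-0.3  0.6 -0.6] tilt [ 0.94 -0.76  7.06]
[-0.61, -0.09, 0.02, 0.02, -0.02, 0.16]
[-0.61, -0.09, 0.02, 0.02, -0.02, 0.16]
[-0.61, -0.08, 0.03, 0.02, -0.02, 0.16]
[-0.61, -0.07, 0.03, 0.02, -0.02, 0.16]
[-0.61, -0.06, 0.03, 0.02, -0.02, 0.16]
[-0.61, -0.05, 0.03, 0.02, -0.02, 0.16]
[-0.61, -0.04, 0.03, 0.02, -0.02, 0.16]
[-0.61, -0.04, 0.03, 0.02, -0.02, 0.16]
[-0.62, -0.03, 0.03, 0.02, -0.02, 0.16]
```

Emit:
servo_tool([
  [[-0.6, -0.09, 0.02, 0.02, -0.02, 0.16], [-0.6, -0.09, 0.02, 0.02, -0.02, 0.16], [-0.6, -0.08, 0.03, 0.02, -0.02, 0.16], [-0.6, -0.07, 0.03, 0.02, -0.02, 0.16], [-0.6, -0.06, 0.03, 0.02, -0.02, 0.16], [-0.6, -0.05, 0.03, 0.02, -0.02, 0.16], [-0.6, -0.04, 0.03, 0.02, -0.02, 0.16], [-0.5, -0.04, 0.03, 0.02, -0.02, 0.16], [-0.3, -0.03, 0.03, 0.02, -0.02, 0.1], [0, 0, 0, 0, 0, 0], [0, 0, 0, 0, 0, 0]],
])

```text
clock: 35.75
position: [0.4435, -0.2672, 0.3393]
ee_rot: [0.745, 0.667, 0.005, 0.005]
ft_force: [1.0, 0.5, -0.2]
grip_width: 0.998
```

```bash
python3 -c "
from h import *
plan(.447,-.2772,.24,84.3,3);snap('wrist','w13')"
```

```text
t 35.75 pos [ 443.5 -267.2  339.3] psi 83.71 w 84.8 q [-0.2   0.15  0.72  1.87 -0.12  1.15  2.02] F [ 1.   0.5 -0.2] tilt [ 0.82 -0.1  -0.59]
[-0.06, 0.02, 0.66, 0.05, -0.01, -0.04]
[-0.06, 0.02, 0.66, 0.05, -0.01, -0.04]
[-0.06, 0.03, 0.66, 0.05, -0.01, -0.04]
```

View pics/w13.png

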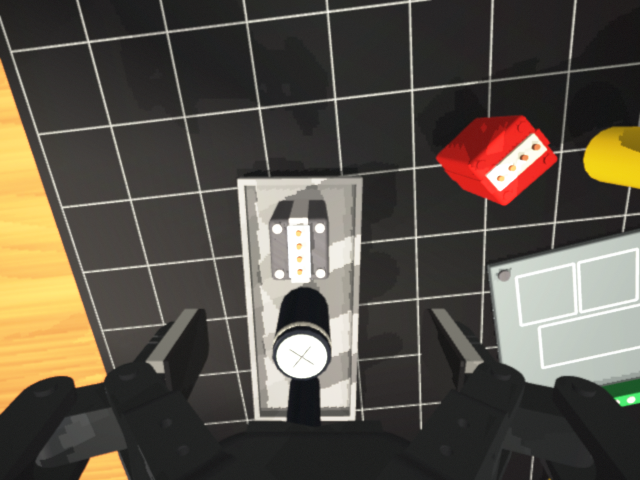

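Transformer (298,252), fat can (301,355) and slim can all stand in the tray.

Run:
```python
from h import *
c=load('w13')
P=np.array([onz(c,u,v,.076)[:2]*1000 for u,v in [(277,229),(319,228),(320.5,273.5),(278,274.5)]]);print(P.round(1),P.mean(0))
for i in range(4): d=P[(i+1)%4]-P[i]; print(np.hypot(*d).round(1),np.degrees(np.arctan2(d[1],d[0])).round(1))
```

```text
[[ 430.4 -290.1]
 [ 432.7 -262.6]
 [ 464.9 -265. ]
 [ 462.4 -294. ]] [ 447.60437407 -277.91409823]
27.6 85.1
32.2 -4.2
29.1 -94.9
32.3 173.1
```

Emit:
servo_tool([
  [[-0.06, 0.02, 0.6, 0.05, -0.01, -0.04], [-0.06, 0.02, 0.6, 0.05, -0.01, -0.04], [-0.06, 0.02, 0.6, 0.03, -0.01, -0.04], [0, 0, 0, 0, 0, 0], [0, 0, 0, 0, 0, 0]],
])

```text
clock: 36.3
position: [0.4501, -0.2711, 0.2497]
ee_rot: [0.738, 0.675, 0.003, 0.002]
ft_force: [0.4, -0.3, 0.9]
grip_width: 0.998
```

```bash
python3 -c "
from h import *
plan(.4468,-.2772,.2178,84.3,2)"
```

```text
t 36.3 pos [ 450.1 -271.1  249.7] psi 84.88 w 84.8 q [-0.14  0.31  0.69  1.93 -0.24  0.98  2.14] F [ 0.4 -0.3  0.9] tilt [ 0.46 -0.12  0.58]
[-0.06, -0.03, 0.32, 0.05, -0.01, 0.06]
[-0.06, -0.03, 0.32, 0.05, -0.01, 0.06]
```

Emit:
servo_tool([
  [[-0.06, -0.03, 0.3, 0.05, -0.01, 0.05], [-0.06, -0.03, 0.3, 0.05, -0.01, 0.05], [0, 0, 0, 0, 0, 0], [0, 0, 0, 0, 0, 0]],
])

```text
clock: 36.7
position: [0.448, -0.2764, 0.2206]
ee_rot: [0.741, 0.672, 0.001, 0.001]
ft_force: [0.7, -0.0, 0.0]
grip_width: 1.002
```

```bash
python3 -c "
from h import *
plan(.4473,-.2774,.2178,84.3,1)"
```

```text
t 36.7 pos [ 448.  -276.4  220.6] psi 84.44 w 85.2 q [-0.11  0.36  0.67  1.95 -0.28  0.93  2.17] F [ 0.7 -0.   0. ] tilt [ 0.2  -0.02  0.14]
[-0.02, -0.01, 0.06, 0.04, -0.0, 0.03]
```

Emit:
servo_tool([
  [[-0.02, -0.02, 0.05, 0.04, 0, 0.02], [0, 0, 0, 0, 0, 0]],
])

```text
clock: 36.9
position: [0.447, -0.2776, 0.2185]
ee_rot: [0.741, 0.671, 0.0, 0.0]
ft_force: [0.2, 0.2, 0.3]
grip_width: 0.999
```

Emit:
servo_tool([
  [[0, 0, 0, 0, 0, 0], [0, 0, 0, 0, 0, 0], [0, 0, 0, 0, 0, 0], [0, 0, 0, 0, 0, 0], [0, 0, 0, 0, 0, 0], [0, 0, 0, 0, 0, 0]],
], jaw=255, force=70)

```text
clock: 37.5
position: [0.4473, -0.2778, 0.2194]
ee_rot: [0.741, 0.671, 0.001, 0.001]
ft_force: [0.4, -0.3, -0.5]
grip_width: 0.453
```

```bash
python3 -c "
from h import *
plan(.4473,-.2774,.2178,84.3,1)"
```

```text
t 37.5 pos [ 447.3 -277.8  219.4] psi 84.33 w 38.5 q [-0.11  0.36  0.67  1.95 -0.28  0.93  2.18] F [ 0.4 -0.3 -0.5] tilt [ 0.13 -0.01  0.03]
[0.01, -0.0, 0.03, 0.03, -0.0, 0.01]
```

Emit:
servo_tool([
  [[0, 0, -0.3, 0, 0, 0], [0, 0, -0.6, 0, 0, 0], [0, 0, -0.6, 0, 0, 0], [0, 0, -0.6, 0, 0, 0], [0, 0, -0.3, 0, 0, 0]],
])

```text
clock: 38.0
position: [0.4448, -0.2772, 0.343]
ee_rot: [0.742, 0.67, -0.002, -0.003]
ft_force: [0.5, 0.0, -5.3]
grip_width: 0.456
```

```bash
python3 -c "
from h import *
plan(.5207,.0413,.33,8.44,18)"
```

```text
t 38.0 pos [ 444.8 -277.2  343. ] psi 84.21 w 38.7 q [-0.19  0.18  0.74  1.84 -0.13  1.18  2.06] F [ 0.5  0.  -5.3] tilt [-0.41  0.22 75.77]
[0.36, 0.05, 0.01, -0.0, 0.0, 0.84]
[0.36, 0.02, 0.01, -0.0, 0.0, 0.84]
[0.36, -0.01, 0.01, -0.0, 0.0, 0.84]
[0.36, -0.03, 0.01, -0.0, 0.0, 0.84]
[0.36, -0.06, 0.01, -0.0, 0.0, 0.84]
[0.35, -0.08, 0.01, -0.0, 0.0, 0.84]
[0.35, -0.11, 0.01, -0.0, 0.0, 0.84]
[0.34, -0.14, 0.01, -0.0, 0.0, 0.84]
[0.33, -0.16, 0.01, -0.0, 0.0, 0.84]
[0.31, -0.18, 0.01, -0.0, 0.0, 0.84]
[0.3, -0.21, 0.01, -0.0, 0.0, 0.84]
[0.28, -0.23, 0.01, -0.0, 0.0, 0.84]
[0.27, -0.25, 0.01, -0.0, 0.0, 0.84]
[0.25, -0.27, 0.01, -0.0, 0.0, 0.84]
[0.23, -0.28, 0.01, -0.0, 0.0, 0.84]
[0.21, -0.3, 0.01, -0.0, 0.0, 0.84]
[0.18, -0.31, 0.01, -0.0, 0.0, 0.84]
[0.16, -0.33, 0.01, -0.0, 0.0, 0.84]
```

Emit:
servo_tool([
  [[0.36, 0.05, 0, 0, 0, 0.84], [0.36, 0.02, 0, 0, 0, 0.84], [0.36, -0.01, 0, 0, 0, 0.84], [0.36, -0.03, 0, 0, 0, 0.84], [0.36, -0.06, 0, 0, 0, 0.84], [0.35, -0.08, 0, 0, 0, 0.84], [0.35, -0.11, 0, 0, 0, 0.84], [0.34, -0.14, 0, 0, 0, 0.84], [0.33, -0.16, 0, 0, 0, 0.84], [0.31, -0.18, 0, 0, 0, 0.84], [0.3, -0.21, 0, 0, 0, 0.84], [0.28, -0.23, 0, 0, 0, 0.84]],
])

```text
clock: 39.2
position: [0.4949, -0.0643, 0.3533]
ee_rot: [0.964, 0.268, -0.003, -0.001]
ft_force: [0.4, 0.0, -4.6]
grip_width: 0.455
```

```bash
python3 -c "
from h import *
plan(.5207,.0363,.33,8.44,6)"
```

```text
t 39.2 pos [494.9 -64.3 353.3] psi 31.04 w 38.7 q [-0.56  0.09  0.63  1.88 -0.06  1.19  0.64] F [ 0.4  0.  -4.6] tilt [-0.14  0.28 22.6 ]
[0.25, -0.24, 0.08, -0.0, 0.01, 0.75]
[0.23, -0.26, 0.08, -0.0, 0.01, 0.75]
[0.21, -0.27, 0.08, -0.0, 0.01, 0.75]
[0.19, -0.29, 0.08, -0.0, 0.01, 0.75]
[0.17, -0.3, 0.08, -0.0, 0.01, 0.75]
[0.15, -0.31, 0.08, -0.0, 0.01, 0.75]
```

Emit:
servo_tool([
  [[0.25, -0.24, 0.08, 0, 0.01, 0.75], [0.23, -0.26, 0.08, 0, 0.01, 0.75], [0.21, -0.27, 0.08, 0, 0.01, 0.75], [0.19, -0.29, 0.08, 0, 0.01, 0.75], [0.17, -0.3, 0.08, 0, 0.01, 0.75], [0.12, -0.28, 0.08, 0, 0.01, 0.7], [0, 0, 0, 0, 0, 0], [0, 0, 0, 0, 0, 0]],
])

```text
clock: 40.0
position: [0.5181, 0.0384, 0.3329]
ee_rot: [0.998, 0.068, -0.001, -0.0]
ft_force: [-0.7, -0.5, -5.1]
grip_width: 0.452
```

```bash
python3 -c "
from h import *
plan(.5207,.0413,.245,8.44,3)"
```

```text
t 40.0 pos [518.1  38.4 332.9] psi 7.75 w 38.4 q [-0.69  0.16  0.58  1.86 -0.1   1.15  0.06] F [-0.7 -0.5 -5.1] tilt [-0.06  0.14 -0.69]
[0.02, -0.02, 0.59, -0.0, 0.01, -0.05]
[0.02, -0.02, 0.59, -0.0, 0.01, -0.05]
[0.02, -0.02, 0.59, -0.0, 0.01, -0.05]
```

Emit:
servo_tool([
  [[0.02, -0.03, 0.5, 0, 0, -0.05], [0.02, -0.03, 0.5, 0, 0, -0.05], [0.02, -0.03, 0.5, 0, 0, -0.05], [0, 0, 0, 0, 0, 0], [0, 0, 0, 0, 0, 0]],
])

```text
clock: 40.5
position: [0.5205, 0.0386, 0.2598]
ee_rot: [0.997, 0.075, 0.0, -0.0]
ft_force: [-0.3, -0.3, -3.3]
grip_width: 0.463
```

```bash
python3 -c "
from h import *
plan(.5207,.0413,.2265,8.44,3)"
```

```text
t 40.5 pos [520.5  38.6 259.8] psi 8.57 w 39.4 q [-0.66  0.26  0.56  1.92 -0.17  1.    0.13] F [-0.3 -0.3 -3.3] tilt [-0.02 -0.05  0.13]
[0.0, -0.02, 0.22, -0.0, -0.0, 0.01]
[0.0, -0.02, 0.22, -0.0, -0.0, 0.01]
[0.0, -0.02, 0.22, -0.0, -0.0, 0.01]
```

Emit:
servo_tool([
  [[0, -0.02, 0.2, 0, 0, 0.01], [0, -0.02, 0.2, 0, 0, 0.01], [0, -0.02, 0.2, 0, 0, 0.01], [0, 0, 0, 0, 0, 0], [0, 0, 0, 0, 0, 0]],
])

```text
clock: 41.0
position: [0.5211, 0.0411, 0.2307]
ee_rot: [0.997, 0.073, 0.003, -0.001]
ft_force: [0.3, 0.8, -4.1]
grip_width: 0.454
```

```bash
python3 -c "
from h import *
plan(.5207,.0413,.2225,8.44,2)"
```

```text
t 41.0 pos [521.1  41.1 230.7] psi 8.39 w 38.6 q [-0.65  0.31  0.55  1.95 -0.2   0.93  0.15] F [ 0.3  0.8 -4.1] tilt [-0.06 -0.31 -0.05]
[-0.0, -0.0, 0.08, -0.01, -0.03, -0.01]
[-0.0, -0.0, 0.08, -0.01, -0.03, -0.01]
```

Emit:
servo_tool([
  [[0, 0, 0.08, -0.01, -0.03, -0.01], [0, 0, 0.07, -0.01, -0.04, -0.01], [0, 0, 0, 0, 0, 0]],
])

```text
clock: 41.3
position: [0.5214, 0.0412, 0.2231]
ee_rot: [0.997, 0.074, -0.0, 0.0]
ft_force: [0.2, 0.4, -4.2]
grip_width: 0.452
```

```bash
python3 -c "
from h import *
plan(.5207,.0413,.2215,8.44,1)"
```

```text
t 41.3 pos [521.4  41.2 223.1] psi 8.51 w 38.4 q [-0.64  0.32  0.55  1.95 -0.21  0.93  0.16] F [ 0.2  0.4 -4.2] tilt [0.04 0.04 0.07]
[-0.01, -0.0, 0.03, 0.01, 0.01, 0.01]
```

Emit:
servo_tool([
  [[-0.01, 0, 0.03, 0.01, 0, 0], [-0.01, 0, 0.01, 0, 0, 0], [0, 0, 0, 0, 0, 0]],
])

```text
clock: 41.6
position: [0.5212, 0.0409, 0.2225]
ee_rot: [0.997, 0.074, 0.001, -0.0]
ft_force: [0.4, -0.1, -4.4]
grip_width: 0.454
```

```bash
python3 -c "
from h import *
plan(.5207,.0413,.2215,8.44,1)"
```

```text
t 41.6 pos [521.2  40.9 222.5] psi 8.5 w 38.6 q [-0.64  0.32  0.55  1.95 -0.21  0.92  0.16] F [ 0.4 -0.1 -4.4] tilt [-0.05 -0.08  0.06]
[-0.01, -0.01, 0.02, -0.01, -0.02, 0.01]
```

Emit:
servo_tool([
  [[-0.01, -0.01, 0.03, 0, -0.01, 0], [-0.01, -0.01, 0.03, 0, -0.01, 0]],
])

```text
clock: 41.8
position: [0.5212, 0.041, 0.2223]
ee_rot: [0.997, 0.074, 0.001, -0.001]
ft_force: [-6.7, -2.7, 21.2]
grip_width: 0.458
```

```bash
python3 -c "
from h import *
plan(.5207,.0413,.2215,8.44,1)"
```

```text
t 41.8 pos [521.2  41.  222.3] psi 8.47 w 38.9 q [-0.64  0.32  0.55  1.95 -0.21  0.92  0.16] F [-6.7 -2.7 21.2] tilt [-0.07 -0.12  0.03]
[-0.01, -0.01, 0.02, -0.01, -0.02, 0.01]
```

Contact is confirmed (+21 N, below the limits). I'll relax, then release.

Emit:
servo_tool([
  [[0, 0, 0, 0, 0, 0], [0, 0, 0, 0, 0, 0]],
])

```text
clock: 42.0
position: [0.5213, 0.0408, 0.2227]
ee_rot: [0.997, 0.074, 0.001, -0.001]
ft_force: [0.0, 0.4, -5.4]
grip_width: 0.455
```

Emit:
servo_tool([
  [[0, 0, 0, 0, 0, 0], [0, 0, 0, 0, 0, 0], [0, 0, 0, 0, 0, 0], [0, 0, 0, 0, 0, 0]],
], jaw=0)

```text
clock: 42.4
position: [0.5219, 0.0412, 0.223]
ee_rot: [0.997, 0.074, 0.002, -0.001]
ft_force: [-0.4, 0.5, -0.0]
grip_width: 1.002
```

Emit:
servo_tool([
  [[0, 0, -0.4, 0, 0, 0], [0, 0, -0.8, 0, 0, 0], [0, 0, -0.8, 0, 0, 0], [0, 0, 0, 0, 0, 0]],
])

```text
clock: 42.8
position: [0.5212, 0.0409, 0.3256]
ee_rot: [0.997, 0.074, 0.001, -0.0]
ft_force: [-0.3, 0.1, -0.1]
grip_width: 0.999
```

```bash
python3 -c "
from h import *
c=snap('wrist','w14')
cv2.imwrite('pics/w14c.png',cv2.resize(c['color'][150:310,245:445,::-1],None,fx=4,fy=3.75,interpolation=cv2.INTER_CUBIC))
plan(.5263,-.2848,.33,84.3,18)"
```

```text
t 42.85 pos [520.5  41.1 323.3] psi 8.47 w 85.2 q [-0.69  0.18  0.58  1.86 -0.11  1.13  0.08] F [ 0.1 -0.4 -0.8] tilt [-1.000e-02  2.000e-02 -7.583e+01]
[-0.05, 0.36, -0.01, -0.0, 0.0, -0.84]
[-0.07, 0.35, -0.01, -0.0, 0.0, -0.84]
[-0.1, 0.35, -0.01, -0.0, 0.0, -0.84]
[-0.12, 0.34, -0.01, -0.0, 0.0, -0.84]
[-0.15, 0.33, -0.01, -0.0, 0.0, -0.84]
[-0.17, 0.32, -0.01, -0.0, 0.0, -0.84]
[-0.2, 0.3, -0.01, -0.0, 0.0, -0.84]
[-0.22, 0.29, -0.01, -0.0, 0.0, -0.84]
[-0.24, 0.27, -0.01, -0.0, 0.0, -0.84]
[-0.26, 0.25, -0.01, -0.0, 0.0, -0.84]
[-0.28, 0.23, -0.01, -0.0, 0.0, -0.84]
[-0.29, 0.21, -0.01, -0.0, 0.0, -0.84]
[-0.31, 0.19, -0.01, -0.0, 0.0, -0.84]
[-0.32, 0.17, -0.01, -0.0, 0.0, -0.84]
[-0.33, 0.14, -0.01, -0.0, 0.0, -0.84]
[-0.34, 0.12, -0.01, -0.0, 0.0, -0.84]
[-0.35, 0.09, -0.01, -0.0, 0.0, -0.84]
[-0.36, 0.07, -0.01, -0.0, 0.0, -0.84]
```

View pics/w14c.png

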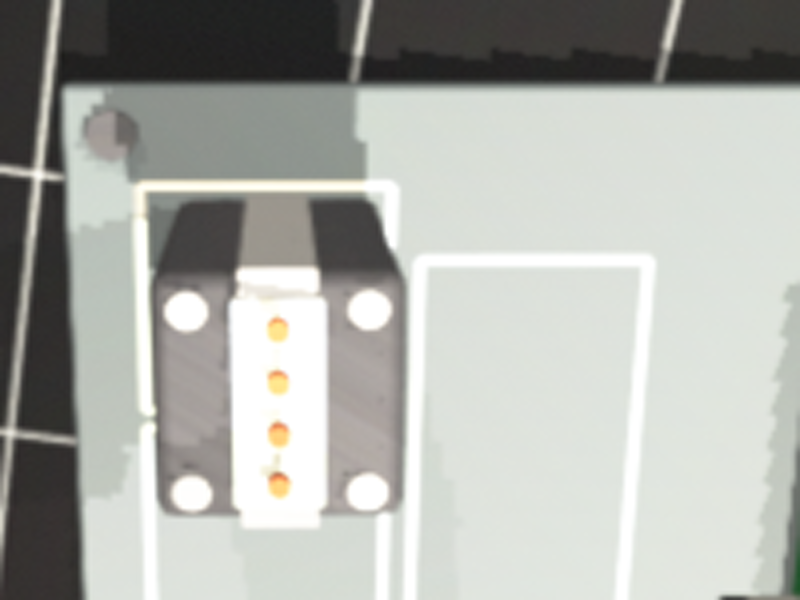

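Run:
```python
from h import *
def m(f,L,z=.078):
    c=load(f);P=np.array([onz(c,u,v,z)[:2]*1000 for u,v in L]);print(f,P.round(1).tolist(),P.mean(0).round(1),[np.degrees(np.arctan2(*(b-a)[::-1])).round(1) for a,b in [(P[0],P[1]),(P[3],P[2]),(P[3],P[0]),(P[2],P[1])]])
m('w14',[(245+u/4-.4,150+v/3.75-.4) for u,v in [(186,311),(370,309),(367,493),(192,493)]])
m('w7',[(265+u/5-.4,190+v/5-.4) for u,v in [(128,206),(363,203),(362,453),(135,456)]])
```

```text
w14 [[505.6, 54.8], [533.6, 59.3], [538.5, 27.1], [510.7, 23.0]] [522.1  41.1] [np.float64(9.1), np.float64(8.4), np.float64(99.1), np.float64(98.7)]
w7 [[504.0, 55.0], [532.0, 59.4], [537.1, 27.4], [508.9, 22.9]] [520.5  41.2] [np.float64(8.9), np.float64(9.0), np.float64(98.6), np.float64(99.0)]
```

Transformer is back upright at (522.1, 41.1) mm against (520.5, 41.2) mm before. Square as before. Now the fat can.

Emit:
servo_tool([
  [[-0.05, 0.36, -0.02, 0, 0, -0.84], [-0.07, 0.35, -0.02, 0, 0, -0.84], [-0.1, 0.35, -0.02, 0, 0, -0.84], [-0.12, 0.34, -0.02, 0, 0, -0.84], [-0.15, 0.33, -0.02, 0, 0, -0.84], [-0.17, 0.32, -0.02, 0, 0, -0.84], [-0.2, 0.3, 0, 0, 0, -0.84], [-0.22, 0.29, 0, 0, 0, -0.84], [-0.24, 0.27, 0, 0, 0, -0.84], [-0.26, 0.25, 0, 0, 0, -0.84], [-0.28, 0.23, 0, 0, 0, -0.84], [-0.29, 0.21, 0, 0, 0, -0.84]],
])

```text
clock: 44.05
position: [0.5242, -0.1793, 0.3159]
ee_rot: [0.86, 0.51, -0.007, -0.004]
ft_force: [-0.0, -0.1, 0.5]
grip_width: 0.999
```

```bash
python3 -c "
from h import *
plan(.5263,-.2848,.32,84.3,6)"
```

```text
t 44.05 pos [ 524.2 -179.3  315.9] psi 61.29 w 84.9 q [-0.28  0.28  0.61  1.79 -0.17  1.15  1.46] F [-0.  -0.1  0.5] tilt [ -0.91   0.24 -23.02]
[-0.31, 0.17, -0.01, -0.03, 0.01, -0.77]
[-0.32, 0.15, -0.01, -0.03, 0.01, -0.77]
[-0.33, 0.13, -0.01, -0.03, 0.01, -0.77]
[-0.33, 0.11, -0.01, -0.03, 0.01, -0.77]
[-0.34, 0.09, -0.01, -0.03, 0.01, -0.77]
[-0.35, 0.07, -0.01, -0.03, 0.01, -0.77]
```

Emit:
servo_tool([
  [[-0.31, 0.17, -0.02, -0.03, 0.01, -0.77], [-0.32, 0.15, -0.02, -0.03, 0.01, -0.77], [-0.33, 0.13, -0.02, -0.03, 0.01, -0.77], [-0.33, 0.11, -0.01, -0.03, 0.01, -0.77], [-0.34, 0.09, -0.01, -0.03, 0.01, -0.77], [-0.3, 0.07, 0, -0.03, 0.01, -0.7], [0, 0, 0, 0, 0, 0], [0, 0, 0, 0, 0, 0]],
])

```text
clock: 44.85
position: [0.5243, -0.2879, 0.309]
ee_rot: [0.738, 0.674, -0.003, -0.006]
ft_force: [1.0, 0.0, -0.2]
grip_width: 1.0
```

```bash
python3 -c "
from h import *
c=snap('wrist','w15')
g=cv2.cvtColor(c['color'],cv2.COLOR_RGB2HSV)
plan(.5265,-.2850,.245,84.3,3)"
```

```text
t 44.9 pos [ 524.3 -287.8  309. ] psi 84.82 w 85.1 q [-0.04  0.38  0.58  1.68 -0.22  1.16  2.08] F [ 0.3  0.7 -0.3] tilt [-0.75 -0.12  0.52]
[0.02, 0.02, 0.43, -0.05, -0.01, 0.03]
[0.02, 0.02, 0.43, -0.05, -0.01, 0.03]
[0.02, 0.01, 0.43, -0.05, -0.01, 0.03]
```

View pics/w15.png

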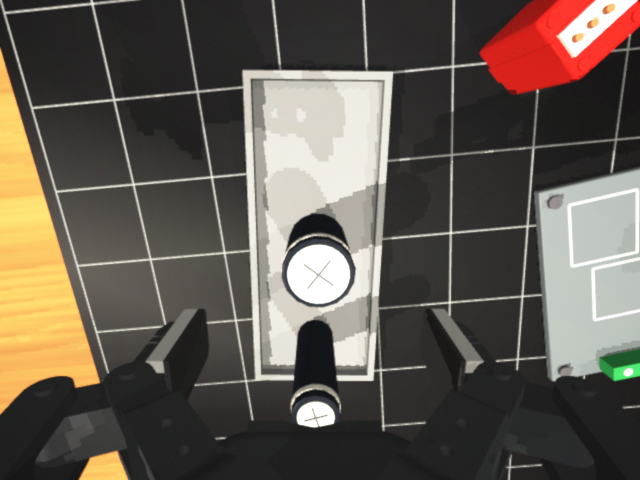

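Fat can at (319,273) and slim can at (316,415), both upright. Descending on the fat can.

```bash
python3 -c "
from h import *
c=load('w15');print(onz(c,319,273.5,.08),onz(c,316,416,.1))"
```

```text
[ 0.52534192 -0.2848669   0.08      ] [ 0.60736103 -0.29410639  0.1       ]
```

Emit:
servo_tool([
  [[0.02, 0.02, 0.42, -0.05, -0.01, 0.03], [0.02, 0.02, 0.42, -0.05, -0.01, 0.03], [0.02, 0.01, 0.42, -0.05, -0.01, 0.03], [0, 0, 0, 0, 0, 0], [0, 0, 0, 0, 0, 0]],
])

```text
clock: 45.4
position: [0.5279, -0.2797, 0.244]
ee_rot: [0.741, 0.671, 0.001, -0.0]
ft_force: [-0.0, -0.8, -0.1]
grip_width: 1.001
```

```bash
python3 -c "
from h import *
plan(.5265,-.2850,.2185,84.3,2)"
```

```text
t 45.4 pos [ 527.9 -279.7  244. ] psi 84.31 w 85.1 q [-0.03  0.45  0.55  1.74 -0.27  1.03  2.09] F [-0.  -0.8 -0.1] tilt [ 0.04 -0.09  0.01]
[-0.05, -0.01, 0.26, 0.0, -0.01, 0.0]
[-0.05, -0.01, 0.26, 0.0, -0.01, 0.0]
```

Emit:
servo_tool([
  [[-0.05, -0.02, 0.24, 0, -0.01, 0], [-0.05, -0.02, 0.24, 0, -0.01, 0], [0, 0, 0, 0, 0, 0], [0, 0, 0, 0, 0, 0]],
])

```text
clock: 45.8
position: [0.5259, -0.2846, 0.2203]
ee_rot: [0.741, 0.671, 0.001, 0.001]
ft_force: [-0.5, 0.1, 0.7]
grip_width: 1.001
```

```bash
python3 -c "
from h import *
plan(.5263,-.2850,.2180,84.3,1)"
```

```text
t 45.8 pos [ 525.9 -284.6  220.3] psi 84.32 w 85.1 q [-0.01  0.48  0.54  1.75 -0.29  0.98  2.11] F [-0.5  0.1  0.7] tilt [0.19 0.04 0.02]
[-0.01, 0.01, 0.05, 0.04, 0.01, 0.0]
```

Emit:
servo_tool([
  [[-0.01, 0.01, 0.03, 0.04, 0, 0], [0, 0, 0, 0, 0, 0], [0, 0, 0, 0, 0, 0], [0, 0, 0, 0, 0, 0], [0, 0, 0, 0, 0, 0], [0, 0, 0, 0, 0, 0]],
], jaw=255, force=45)

```text
clock: 46.4
position: [0.5267, -0.2855, 0.2196]
ee_rot: [0.741, 0.671, -0.0, 0.001]
ft_force: [0.7, -0.1, -0.8]
grip_width: 0.499
```

```bash
python3 -c "
from h import *
plan(.5263,-.2850,.2180,84.3,1)"
```

```text
t 46.4 pos [ 526.7 -285.5  219.6] psi 84.29 w 42.4 q [-0.01  0.49  0.54  1.75 -0.29  0.98  2.11] F [ 0.7 -0.1 -0.8] tilt [ 0.05  0.06 -0.01]
[0.01, -0.01, 0.03, 0.01, 0.01, -0.0]
```

Emit:
servo_tool([
  [[0, 0, -0.3, 0, 0, 0], [0, 0, -0.6, 0, 0, 0], [0, 0, -0.6, 0, 0, 0], [0, 0, -0.6, 0, 0, 0], [0, 0, -0.3, 0, 0, 0]],
])

```text
clock: 46.9
position: [0.5254, -0.2851, 0.345]
ee_rot: [0.742, 0.671, -0.002, -0.002]
ft_force: [0.9, -0.4, -2.4]
grip_width: 0.506
```

```bash
python3 -c "
from h import *
plan(.5280,-.0130,.335,8.44,18)"
```

```text
t 46.9 pos [ 525.4 -285.1  345. ] psi 84.23 w 43.0 q [-0.06  0.35  0.59  1.64 -0.2   1.22  2.05] F [ 0.9 -0.4 -2.4] tilt [-0.2   0.18 75.79]
[0.3, -0.03, 0.01, -0.0, 0.0, 0.84]
[0.3, -0.05, 0.01, -0.0, 0.0, 0.84]
[0.29, -0.07, 0.01, -0.0, 0.0, 0.84]
[0.29, -0.09, 0.01, -0.0, 0.0, 0.84]
[0.28, -0.11, 0.01, -0.0, 0.0, 0.84]
[0.27, -0.13, 0.01, -0.0, 0.0, 0.84]
[0.26, -0.15, 0.01, -0.0, 0.0, 0.84]
[0.25, -0.17, 0.01, -0.0, 0.0, 0.84]
[0.24, -0.19, 0.01, -0.0, 0.0, 0.84]
[0.22, -0.21, 0.01, -0.0, 0.0, 0.84]
[0.2, -0.22, 0.01, -0.0, 0.0, 0.84]
[0.19, -0.24, 0.01, -0.0, 0.0, 0.84]
[0.17, -0.25, 0.01, -0.0, 0.0, 0.84]
[0.15, -0.26, 0.01, -0.0, 0.0, 0.84]
[0.13, -0.27, 0.01, -0.0, 0.0, 0.84]
[0.11, -0.28, 0.01, -0.0, 0.0, 0.84]
[0.09, -0.29, 0.01, -0.0, 0.0, 0.84]
[0.07, -0.29, 0.01, -0.0, 0.0, 0.84]
```

Emit:
servo_tool([
  [[0.3, -0.03, 0, 0, 0, 0.84], [0.3, -0.05, 0, 0, 0, 0.84], [0.29, -0.07, 0, 0, 0, 0.84], [0.29, -0.09, 0, 0, 0, 0.84], [0.28, -0.11, 0, 0, 0, 0.84], [0.27, -0.13, 0, 0, 0, 0.84], [0.26, -0.15, 0, 0, 0, 0.84], [0.25, -0.17, 0, 0, 0, 0.84], [0.24, -0.19, 0, 0, 0, 0.84], [0.22, -0.21, 0, 0, 0, 0.84], [0.2, -0.22, 0, 0, 0, 0.84], [0.19, -0.24, 0, 0, 0, 0.84]],
])

```text
clock: 48.1
position: [0.528, -0.1028, 0.3615]
ee_rot: [0.963, 0.27, 0.004, 0.002]
ft_force: [-1.1, -0.1, 0.3]
grip_width: 0.503
```

```bash
python3 -c "
from h import *
plan(.5280,-.0160,.320,8.44,6)"
```

```text
t 48.1 pos [ 528.  -102.8  361.5] psi 31.29 w 42.8 q [-0.46  0.18  0.64  1.79 -0.11  1.2   0.76] F [-1.1 -0.1  0.3] tilt [ 0.29 -0.48 22.84]
[0.15, -0.25, 0.14, 0.01, -0.02, 0.76]
[0.13, -0.26, 0.14, 0.01, -0.02, 0.76]
[0.12, -0.27, 0.14, 0.01, -0.02, 0.76]
[0.1, -0.27, 0.14, 0.01, -0.02, 0.76]
[0.08, -0.28, 0.14, 0.01, -0.02, 0.76]
[0.06, -0.28, 0.14, 0.01, -0.02, 0.76]
```

Emit:
servo_tool([
  [[0.15, -0.25, 0.1, 0.01, -0.02, 0.76], [0.13, -0.26, 0.12, 0.01, -0.02, 0.76], [0.12, -0.27, 0.12, 0.01, -0.02, 0.76], [0.1, -0.27, 0.12, 0.01, -0.02, 0.76], [0.08, -0.28, 0.12, 0.01, -0.02, 0.76], [0.05, -0.25, 0.12, 0.01, -0.02, 0.7], [0, 0, 0, 0, 0, 0], [0, 0, 0, 0, 0, 0]],
])

```text
clock: 48.9
position: [0.5276, -0.0139, 0.3334]
ee_rot: [0.998, 0.068, 0.002, -0.001]
ft_force: [-0.3, 0.3, -1.8]
grip_width: 0.504
```

```bash
python3 -c "
from h import *
plan(.5280,-.0130,.260,8.44,3)"
```

```text
t 48.9 pos [527.6 -13.9 333.4] psi 7.82 w 42.9 q [-0.61  0.18  0.62  1.84 -0.12  1.15  0.18] F [-0.3  0.3 -1.8] tilt [-0.11 -0.23 -0.62]
[0.0, -0.0, 0.49, -0.01, -0.02, -0.04]
[0.0, -0.01, 0.49, -0.01, -0.02, -0.04]
[0.0, -0.01, 0.49, -0.01, -0.02, -0.04]
```

Emit:
servo_tool([
  [[0, 0, 0.3, -0.01, -0.02, -0.04], [0, 0, 0.3, -0.01, -0.03, -0.04], [0, 0, 0, 0, 0, 0], [0, 0, 0, 0, 0, 0]],
])

```text
clock: 49.3
position: [0.5275, -0.0165, 0.3016]
ee_rot: [0.997, 0.072, -0.0, 0.0]
ft_force: [-0.1, 1.1, -1.5]
grip_width: 0.504
```

```bash
python3 -c "
from h import *
plan(.5280,-.0135,.250,8.44,4)"
```

```text
t 49.3 pos [527.5 -16.5 301.6] psi 8.28 w 42.8 q [-0.6   0.22  0.61  1.87 -0.14  1.09  0.22] F [-0.1  1.1 -1.5] tilt [ 0.02  0.01 -0.16]
[0.0, -0.01, 0.26, 0.0, 0.0, -0.01]
[0.0, -0.01, 0.26, 0.0, 0.0, -0.01]
[0.0, -0.01, 0.26, 0.0, 0.0, -0.01]
[0.0, -0.01, 0.26, 0.0, 0.0, -0.01]
```

Emit:
servo_tool([
  [[0, -0.01, 0.24, 0, 0, -0.01], [0, -0.01, 0.24, 0, 0, -0.01], [0, -0.01, 0.24, 0, -0.01, -0.01], [0, -0.01, 0.2, 0, -0.01, 0], [0, 0, 0, 0, 0, 0], [0, 0, 0, 0, 0, 0]],
])

```text
clock: 49.9
position: [0.527, -0.0148, 0.2508]
ee_rot: [0.997, 0.073, -0.002, 0.001]
ft_force: [0.2, -0.2, -1.7]
grip_width: 0.501
```

```bash
python3 -c "
from h import *
plan(.5280,-.0130,.230,8.44,2)"
```

```text
t 49.9 pos [527.  -14.8 250.8] psi 8.43 w 42.6 q [-0.58  0.3   0.6   1.92 -0.2   0.99  0.25] F [ 0.2 -0.2 -1.7] tilt [ 0.05  0.2  -0.01]
[0.01, -0.02, 0.21, 0.01, 0.02, -0.0]
[0.01, -0.02, 0.21, 0.01, 0.02, -0.0]
```

Emit:
servo_tool([
  [[0.01, -0.02, 0.2, 0.01, 0.02, 0], [0.01, -0.02, 0.2, 0.01, 0.01, 0], [0, 0, 0, 0, 0, 0], [0, 0, 0, 0, 0, 0]],
])

```text
clock: 50.3
position: [0.528, -0.0124, 0.2295]
ee_rot: [0.997, 0.074, 0.0, -0.001]
ft_force: [0.7, -0.4, -1.5]
grip_width: 0.5
```

```bash
python3 -c "
from h import *
plan(.5278,-.0132,.2225,8.44,2)"
```

```text
t 50.3 pos [528.  -12.4 229.5] psi 8.44 w 42.5 q [-0.57  0.33  0.58  1.93 -0.22  0.94  0.27] F [ 0.7 -0.4 -1.5] tilt [-0.06 -0.03 -0.  ]
[-0.0, 0.01, 0.07, -0.01, -0.0, -0.0]
[-0.0, 0.01, 0.07, -0.01, -0.0, -0.0]
```

Emit:
servo_tool([
  [[-0.01, 0.01, 0.07, -0.01, -0.01, 0], [-0.01, 0.01, 0.07, -0.01, -0.01, 0], [-0.01, 0, 0.03, 0, 0, 0]],
])

```text
clock: 50.6
position: [0.5275, -0.0137, 0.2224]
ee_rot: [0.997, 0.074, 0.0, -0.0]
ft_force: [-7.3, 0.7, 29.4]
grip_width: 0.508
```

```bash
python3 -c "
from h import *
plan(.5280,-.0132,.2225,8.44,1)"
```

```text
t 50.6 pos [527.5 -13.7 222.4] psi 8.44 w 43.2 q [-0.56  0.34  0.58  1.94 -0.23  0.93  0.28] F [-7.3  0.7 29.4] tilt [-0.   -0.05  0.  ]
[0.01, -0.01, -0.0, -0.0, -0.01, 0.0]
```

Emit:
servo_tool([
  [[0, 0, -0.01, 0, 0, 0], [0, 0, 0, 0, 0, 0]],
])

```text
clock: 50.8
position: [0.5277, -0.0139, 0.2234]
ee_rot: [0.997, 0.073, 0.001, -0.0]
ft_force: [0.4, 0.1, -1.5]
grip_width: 0.504
```

Emit:
servo_tool([
  [[0, 0, 0, 0, 0, 0], [0, 0, 0, 0, 0, 0], [0, 0, 0, 0, 0, 0], [0, 0, 0, 0, 0, 0]],
], jaw=0)

```text
clock: 51.2
position: [0.5279, -0.014, 0.2234]
ee_rot: [0.997, 0.073, 0.001, -0.0]
ft_force: [-0.9, -0.1, 0.5]
grip_width: 1.001
```

Emit:
servo_tool([
  [[0, 0, -0.4, 0, 0, 0], [0, 0, -0.8, 0, 0, 0], [0, 0, -0.8, 0, 0, 0], [0, 0, 0, 0, 0, 0], [0, 0, 0, 0, 0, 0]],
])

```text
clock: 51.7
position: [0.5272, -0.014, 0.3259]
ee_rot: [0.997, 0.073, 0.0, 0.0]
ft_force: [0.0, 0.3, -1.1]
grip_width: 1.004
```

```bash
python3 -c "
from h import *
c=snap('wrist','w16')
plan(.6063,-.2938,.33,84.3,18)"
```

```text
t 51.75 pos [527.4 -14.1 326. ] psi 8.4 w 85.2 q [-0.62  0.19  0.62  1.85 -0.12  1.14  0.2 ] F [-0.1  0.1 -0. ] tilt [ 6.00e-02 -0.00e+00 -7.59e+01]
[0.04, 0.32, -0.0, 0.0, -0.0, -0.84]
[0.02, 0.32, -0.0, 0.0, -0.0, -0.84]
[-0.01, 0.32, -0.0, 0.0, -0.0, -0.84]
[-0.03, 0.32, -0.0, 0.0, -0.0, -0.84]
[-0.05, 0.32, -0.0, 0.0, -0.0, -0.84]
[-0.08, 0.31, -0.0, 0.0, -0.0, -0.84]
[-0.1, 0.31, -0.0, 0.0, -0.0, -0.84]
[-0.12, 0.3, -0.0, 0.0, -0.0, -0.84]
[-0.14, 0.29, -0.0, 0.0, -0.0, -0.84]
[-0.16, 0.28, -0.0, 0.0, -0.0, -0.84]
[-0.18, 0.27, -0.0, 0.0, -0.0, -0.84]
[-0.2, 0.25, -0.0, 0.0, -0.0, -0.84]
[-0.22, 0.24, -0.0, 0.0, -0.0, -0.84]
[-0.24, 0.22, -0.0, 0.0, -0.0, -0.84]
[-0.25, 0.2, -0.0, 0.0, -0.0, -0.84]
[-0.27, 0.18, -0.0, 0.0, -0.0, -0.84]
[-0.28, 0.16, -0.0, 0.0, -0.0, -0.84]
[-0.29, 0.14, -0.0, 0.0, -0.0, -0.84]
```

View pics/w16.png

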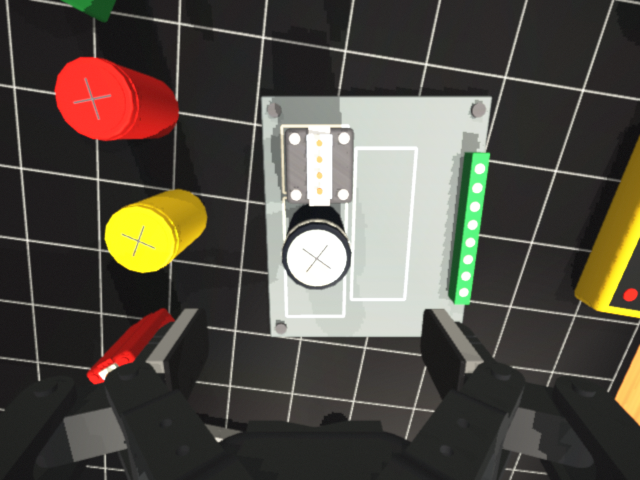

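Fat can is back upright at (316,258), next to the transformer at (319,165). Last is the slim can.

```bash
python3 -c "
from h import *
c=load('w16');print(onz(c,316.5,258,.083))
P=np.array([onz(c,u,v,.078)*1000 for u,v in [(294.5,139),(344,138.5),(344,195),(296,195.5)]]);print(P.mean(0))"
```

```text
[ 0.52868502 -0.01281973  0.083     ]
[522.49536527  41.03921548  78.        ]
```

Emit:
servo_tool([
  [[0.04, 0.32, -0.02, 0, 0, -0.84], [0.02, 0.32, -0.02, 0, 0, -0.84], [-0.01, 0.32, -0.02, 0, 0, -0.84], [-0.03, 0.32, -0.02, 0, 0, -0.84], [-0.05, 0.32, -0.02, 0, 0, -0.84], [-0.08, 0.31, 0, 0, 0, -0.84], [-0.1, 0.31, 0, 0, 0, -0.84], [-0.12, 0.3, 0, 0, 0, -0.84], [-0.14, 0.29, 0, 0, 0, -0.84], [-0.16, 0.28, 0, 0, 0, -0.84], [-0.18, 0.27, 0, 0, 0, -0.84], [-0.2, 0.25, 0, 0, 0, -0.84]],
])

```text
clock: 52.95
position: [0.5824, -0.2025, 0.3137]
ee_rot: [0.861, 0.508, -0.01, -0.006]
ft_force: [0.2, 0.1, 1.0]
grip_width: 1.001
```

```bash
python3 -c "
from h import *
plan(.6063,-.2938,.32,84.3,6)"
```

```text
t 52.95 pos [ 582.4 -202.5  313.7] psi 61.07 w 85.1 q [-0.17  0.42  0.56  1.61 -0.23  1.19  1.5 ] F [0.2 0.1 1. ] tilt [ -1.25   0.38 -23.23]
[-0.23, 0.22, -0.02, -0.04, 0.01, -0.77]
[-0.24, 0.2, -0.02, -0.04, 0.01, -0.77]
[-0.25, 0.18, -0.02, -0.04, 0.01, -0.77]
[-0.27, 0.17, -0.02, -0.04, 0.01, -0.77]
[-0.28, 0.15, -0.02, -0.04, 0.01, -0.77]
[-0.29, 0.13, -0.02, -0.04, 0.01, -0.77]
```

Emit:
servo_tool([
  [[-0.23, 0.22, -0.03, -0.04, 0.01, -0.77], [-0.24, 0.2, -0.03, -0.04, 0.01, -0.77], [-0.25, 0.18, -0.02, -0.04, 0.01, -0.77], [-0.27, 0.17, -0.02, -0.04, 0.01, -0.77], [-0.28, 0.15, 0, -0.04, 0.01, -0.77], [-0.25, 0.1, 0, -0.04, 0.01, -0.72], [0, 0, 0, 0, 0, 0], [0, 0, 0, 0, 0, 0]],
])

```text
clock: 53.75
position: [0.6045, -0.2971, 0.3041]
ee_rot: [0.739, 0.673, -0.006, -0.007]
ft_force: [-0.2, 1.1, 0.4]
grip_width: 1.001
```

```bash
python3 -c "
from h import *
plan(.6063,-.2938,.255,84.3,3)"
```

```text
t 53.75 pos [ 604.5 -297.1  304.1] psi 84.67 w 85.1 q [ 0.05  0.54  0.48  1.45 -0.25  1.23  2.04] F [-0.2  1.1  0.4] tilt [-1.08 -0.09  0.37]
[0.02, 0.02, 0.33, -0.07, -0.01, 0.02]
[0.02, 0.01, 0.33, -0.07, -0.01, 0.02]
[0.02, 0.01, 0.33, -0.07, -0.01, 0.02]
```

Emit:
servo_tool([
  [[0.02, 0.02, 0.32, -0.07, -0.01, 0.02], [0.02, 0.01, 0.32, -0.07, -0.01, 0.02], [0.02, 0.01, 0.32, -0.07, -0.01, 0.02], [0, 0, 0, 0, 0, 0], [0, 0, 0, 0, 0, 0]],
])

```text
clock: 54.25
position: [0.6062, -0.2895, 0.2526]
ee_rot: [0.743, 0.67, -0.001, -0.002]
ft_force: [-0.1, 0.6, 0.4]
grip_width: 0.997
```

```bash
python3 -c "
from h import *
c=snap('wrist','w17')
plan(.6063,-.2938,.2290,84.3,2)"
```

```text
t 54.3 pos [ 606.3 -289.3  252.5] psi 84.12 w 84.8 q [ 0.05  0.58  0.46  1.51 -0.28  1.12  2.03] F [-0.7 -0.2 -0.7] tilt [-0.18 -0.1  -0.18]
[-0.04, 0.01, 0.24, -0.02, -0.01, -0.02]
[-0.04, 0.01, 0.24, -0.02, -0.01, -0.02]
```

View pics/w17.png

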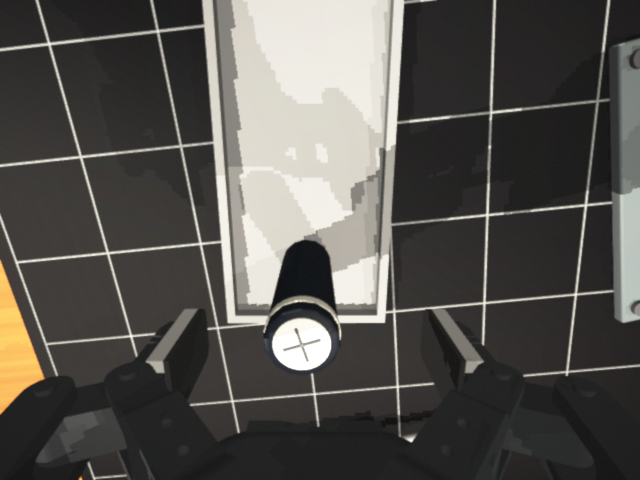

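Slim can top is at (302,344), between the open fingers.

Emit:
servo_tool([
  [[-0.04, 0, 0.23, -0.02, -0.01, -0.02], [-0.04, 0, 0.22, -0.02, -0.01, -0.02], [0, 0, 0, 0, 0, 0], [0, 0, 0, 0, 0, 0]],
])

```text
clock: 54.7
position: [0.6061, -0.2937, 0.2297]
ee_rot: [0.741, 0.671, 0.001, 0.001]
ft_force: [-0.6, -0.2, 0.5]
grip_width: 1.003
```

```bash
python3 -c "
from h import *
c=load('w17');print(onz(c,302,344,.1))
plan(.6065,-.2940,.2290,84.3,1)"
```

```text
[ 0.60792208 -0.29436867  0.1       ]
t 54.7 pos [ 606.1 -293.7  229.7] psi 84.31 w 85.3 q [ 0.06  0.61  0.45  1.52 -0.29  1.07  2.05] F [-0.6 -0.2  0.5] tilt [0.14 0.04 0.01]
[-0.01, 0.01, 0.01, 0.03, 0.01, 0.0]
```

Emit:
servo_tool([
  [[-0.01, 0.02, 0.01, 0.03, 0, 0], [0, 0, 0, 0, 0, 0], [0, 0, 0, 0, 0, 0], [0, 0, 0, 0, 0, 0], [0, 0, 0, 0, 0, 0], [0, 0, 0, 0, 0, 0], [0, 0, 0, 0, 0, 0]],
], jaw=255, force=40)

```text
clock: 55.4
position: [0.6073, -0.2946, 0.23]
ee_rot: [0.741, 0.671, -0.0, 0.001]
ft_force: [0.8, -0.3, -0.3]
grip_width: 0.344
```

```bash
python3 -c "
from h import *
plan(.6065,-.2940,.2290,84.3,1)"
```

```text
t 55.4 pos [ 607.3 -294.6  230. ] psi 84.29 w 29.2 q [ 0.06  0.61  0.46  1.52 -0.29  1.08  2.05] F [ 0.8 -0.3 -0.3] tilt [ 0.04  0.05 -0.01]
[0.01, -0.02, 0.02, 0.01, 0.01, -0.0]
```

Emit:
servo_tool([
  [[0, 0, -0.3, 0, 0, 0], [0, 0, -0.6, 0, 0, 0], [0, 0, -0.6, 0, 0, 0], [0, 0, -0.6, 0, 0, 0], [0, 0, -0.3, 0, 0, 0]],
])

```text
clock: 55.9
position: [0.6063, -0.2942, 0.3554]
ee_rot: [0.742, 0.671, -0.001, -0.001]
ft_force: [-0.0, -0.1, -1.1]
grip_width: 0.344
```

```bash
python3 -c "
from h import *
plan(.5365,-.0675,.345,8.4,18)"
```

```text
t 55.9 pos [ 606.3 -294.2  355.4] psi 84.25 w 29.3 q [ 0.03  0.5   0.5   1.4  -0.24  1.3   2.01] F [-0.  -0.1 -1.1] tilt [-0.18  0.16 75.85]
[0.24, -0.1, 0.01, -0.0, 0.0, 0.84]
[0.23, -0.12, 0.01, -0.0, 0.0, 0.84]
[0.23, -0.14, 0.01, -0.0, 0.0, 0.84]
[0.21, -0.15, 0.01, -0.0, 0.0, 0.84]
[0.2, -0.17, 0.01, -0.0, 0.0, 0.84]
[0.19, -0.18, 0.01, -0.0, 0.0, 0.84]
[0.18, -0.2, 0.01, -0.0, 0.0, 0.84]
[0.16, -0.21, 0.01, -0.0, 0.0, 0.84]
[0.15, -0.22, 0.01, -0.0, 0.0, 0.84]
[0.13, -0.23, 0.01, -0.0, 0.0, 0.84]
[0.11, -0.24, 0.01, -0.0, 0.0, 0.84]
[0.09, -0.25, 0.01, -0.0, 0.0, 0.84]
[0.08, -0.25, 0.01, -0.0, 0.0, 0.84]
[0.06, -0.26, 0.01, -0.0, 0.0, 0.84]
[0.04, -0.26, 0.01, -0.0, 0.0, 0.84]
[0.02, -0.26, 0.01, -0.0, 0.0, 0.84]
[-0.0, -0.26, 0.01, -0.0, 0.0, 0.84]
[-0.02, -0.26, 0.01, -0.0, 0.0, 0.84]
```

Emit:
servo_tool([
  [[0.24, -0.1, 0, 0, 0, 0.84], [0.23, -0.12, 0, 0, 0, 0.84], [0.23, -0.14, 0, 0, 0, 0.84], [0.21, -0.15, 0, 0, 0, 0.84], [0.2, -0.17, 0, 0, 0, 0.84], [0.19, -0.18, 0, 0, 0, 0.84], [0.18, -0.2, 0, 0, 0, 0.84], [0.16, -0.21, 0, 0, 0, 0.84], [0.15, -0.22, 0, 0, 0, 0.84], [0.13, -0.23, 0, 0, 0, 0.84], [0.11, -0.24, 0, 0, 0, 0.84], [0.09, -0.25, 0, 0, 0, 0.84]],
])

```text
clock: 57.1
position: [0.5585, -0.1415, 0.3738]
ee_rot: [0.963, 0.271, 0.006, 0.003]
ft_force: [-0.5, 0.1, -1.6]
grip_width: 0.34
```

```bash
python3 -c "
from h import *
plan(.5365,-.0705,.335,8.4,6)"
```

```text
t 57.1 pos [ 558.5 -141.5  373.8] psi 31.47 w 28.9 q [-0.36  0.26  0.63  1.67 -0.17  1.24  0.85] F [-0.5  0.1 -1.6] tilt [ 0.43 -0.67 23.07]
[0.06, -0.24, 0.13, 0.01, -0.02, 0.77]
[0.04, -0.24, 0.13, 0.01, -0.02, 0.77]
[0.03, -0.25, 0.13, 0.01, -0.02, 0.77]
[0.01, -0.25, 0.13, 0.01, -0.02, 0.77]
[-0.01, -0.25, 0.13, 0.01, -0.02, 0.77]
[-0.02, -0.25, 0.13, 0.01, -0.02, 0.77]
```

Emit:
servo_tool([
  [[0.06, -0.24, 0.1, 0.01, -0.02, 0.77], [0.04, -0.24, 0.12, 0.01, -0.02, 0.77], [0.03, -0.25, 0.12, 0.01, -0.02, 0.77], [0.01, -0.25, 0.12, 0.01, -0.02, 0.77], [-0.01, -0.25, 0.12, 0.01, -0.02, 0.77], [-0.02, -0.2, 0.12, 0.01, -0.02, 0.72], [0, 0, 0, 0, 0, 0], [0, 0, 0, 0, 0, 0]],
])

```text
clock: 57.9
position: [0.5358, -0.0701, 0.3465]
ee_rot: [0.998, 0.067, 0.005, -0.001]
ft_force: [-0.1, -0.7, -1.0]
grip_width: 0.34
```

```bash
python3 -c "
from h import *
plan(.5365,-.0685,.280,8.4,3)"
```

```text
t 57.9 pos [535.8 -70.1 346.5] psi 7.65 w 28.9 q [-0.53  0.2   0.65  1.8  -0.14  1.18  0.3 ] F [-0.1 -0.7 -1. ] tilt [-0.06 -0.61 -0.75]
[0.0, -0.01, 0.44, -0.0, -0.04, -0.05]
[0.0, -0.01, 0.44, -0.0, -0.04, -0.05]
[0.0, -0.01, 0.44, -0.0, -0.04, -0.05]
```

Emit:
servo_tool([
  [[0, 0, 0.4, 0, -0.04, -0.05], [0, 0, 0.4, 0, -0.04, -0.05], [0, 0, 0.4, 0, -0.04, -0.05], [0, 0, 0, 0, 0, 0], [0, 0, 0, 0, 0, 0]],
])

```text
clock: 58.4
position: [0.5379, -0.074, 0.2899]
ee_rot: [0.997, 0.076, 0.003, -0.0]
ft_force: [0.1, 0.4, -0.9]
grip_width: 0.341
```

```bash
python3 -c "
from h import *
plan(.5365,-.0680,.245,8.4,3)"
```

```text
t 58.4 pos [537.9 -74.  289.9] psi 8.66 w 29.0 q [-0.5   0.28  0.64  1.85 -0.19  1.07  0.36] F [ 0.1  0.4 -0.9] tilt [ 0.01 -0.39  0.26]
[-0.01, -0.04, 0.3, 0.0, -0.03, 0.02]
[-0.0, -0.04, 0.3, 0.0, -0.03, 0.02]
[-0.0, -0.04, 0.3, 0.0, -0.03, 0.02]
```

Emit:
servo_tool([
  [[-0.01, -0.03, 0.28, 0, -0.03, 0.02], [-0.01, -0.03, 0.28, 0, -0.03, 0.02], [-0.01, -0.03, 0.25, 0, -0.03, 0.02], [0, 0, 0, 0, 0, 0], [0, 0, 0, 0, 0, 0]],
])

```text
clock: 58.9
position: [0.5366, -0.0699, 0.2482]
ee_rot: [0.997, 0.073, 0.001, 0.0]
ft_force: [0.4, -0.1, -0.5]
grip_width: 0.34
```

```bash
python3 -c "
from h import *
plan(.5365,-.0675,.235,8.4,2)"
```

```text
t 58.9 pos [536.6 -69.9 248.2] psi 8.37 w 28.9 q [-0.48  0.33  0.62  1.89 -0.23  0.99  0.38] F [ 0.4 -0.1 -0.5] tilt [ 0.02 -0.07 -0.03]
[0.0, -0.02, 0.13, 0.0, -0.01, -0.0]
[0.0, -0.02, 0.13, 0.0, -0.01, -0.0]
```

Emit:
servo_tool([
  [[0, -0.02, 0.12, 0, -0.01, 0], [0, -0.02, 0.12, 0, -0.01, 0], [0, 0, 0, 0, 0, 0], [0, 0, 0, 0, 0, 0]],
])

```text
clock: 59.3
position: [0.5366, -0.0677, 0.2357]
ee_rot: [0.997, 0.073, 0.0, 0.0]
ft_force: [-0.3, 0.9, -0.9]
grip_width: 0.34
```

```bash
python3 -c "
from h import *
plan(.5365,-.0675,.233,8.4,1)"
```

```text
t 59.3 pos [536.6 -67.7 235.7] psi 8.38 w 28.9 q [-0.48  0.35  0.61  1.9  -0.24  0.97  0.39] F [-0.3  0.9 -0.9] tilt [ 0.02 -0.02 -0.02]
[-0.0, -0.0, 0.05, 0.0, -0.0, -0.0]
```

Emit:
servo_tool([
  [[0, 0, 0.04, 0, 0, 0], [0, 0, 0.02, 0, 0, 0]],
])

```text
clock: 59.5
position: [0.5368, -0.0677, 0.233]
ee_rot: [0.997, 0.073, 0.001, 0.0]
ft_force: [-1.6, 0.0, 5.0]
grip_width: 0.343
```

Contact at the expected height. Releasing.

Emit:
servo_tool([
  [[0, 0, 0, 0, 0, 0], [0, 0, 0, 0, 0, 0]],
])

```text
clock: 59.7
position: [0.5368, -0.0678, 0.2331]
ee_rot: [0.997, 0.073, 0.001, 0.0]
ft_force: [-0.2, -0.1, -0.3]
grip_width: 0.341
```

Emit:
servo_tool([
  [[0, 0, 0, 0, 0, 0], [0, 0, 0, 0, 0, 0], [0, 0, 0, 0, 0, 0], [0, 0, 0, 0, 0, 0]],
], jaw=0)

```text
clock: 60.1
position: [0.5371, -0.0679, 0.2335]
ee_rot: [0.997, 0.073, 0.001, 0.0]
ft_force: [0.9, -0.1, -0.2]
grip_width: 0.99
```

Emit:
servo_tool([
  [[0, 0, -0.4, 0, 0, 0], [0, 0, -0.8, 0, 0, 0], [0, 0, -0.8, 0, 0, 0], [0, 0, -0.8, 0, 0, 0], [0, 0, 0, 0, 0, 0], [0, 0, 0, 0, 0, 0]],
])

```text
clock: 60.7
position: [0.5363, -0.0679, 0.378]
ee_rot: [0.997, 0.073, 0.0, 0.0]
ft_force: [1.0, 0.3, -0.5]
grip_width: 1.004
```

```bash
python3 -c "
from h import *
st();c=snap('wrist','w18')"
```

```text
t 60.7 pos [536.3 -67.9 378. ] psi 8.35 w 85.3 F [ 1.   0.3 -0.5]
```

View pics/w18.png

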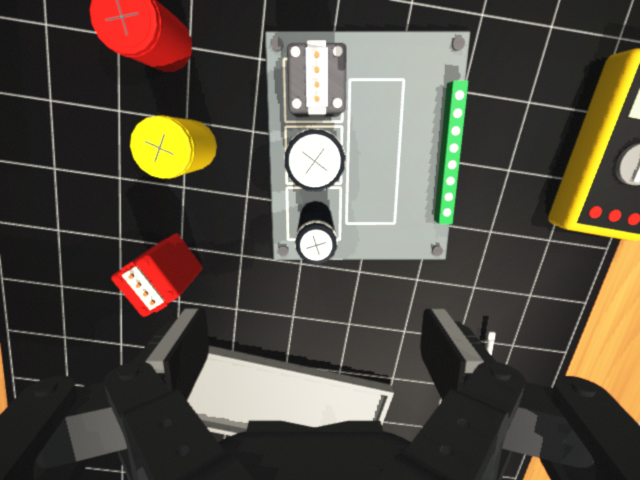

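All three are upright on their seats: (316,77), (315,159) and (317,243). I'll move the arm aside for a before/after check with the top camera.

Emit:
servo_tool([
  [[-0.3, -0.6, -0.2, 0, 0, 0], [-0.4, -0.8, -0.1, 0, 0, 0], [-0.4, -0.8, 0, 0, 0, 0], [-0.4, -0.8, 0, 0, 0, 0], [-0.4, -0.8, 0, 0, 0, 0], [-0.4, -0.8, 0, 0, 0, 0], [-0.4, -0.8, 0, 0, 0, 0], [-0.4, -0.8, 0, 0, 0, 0], [-0.3, -0.8, 0, 0, 0, 0], [-0.3, -0.8, 0, 0, 0, 0], [-0.2, -0.8, 0, 0, 0, 0], [0, 0, 0, 0, 0, 0]],
])

```text
clock: 61.95
position: [0.2677, 0.342, 0.3777]
ee_rot: [0.997, 0.071, -0.007, 0.007]
ft_force: [0.8, -0.8, -0.3]
grip_width: 0.998
```

Run:
```python
from h import *
st();c=snap('top','top1')
a=load('top0')['color'];b=c['color']
f=lambda i:cv2.resize(i[185:305,255:395,::-1],None,fx=2.8,fy=2.8,interpolation=cv2.INTER_CUBIC)
cv2.imwrite('pics/cmp.png',np.hstack([f(a),f(b)]))
for n,i in(('before',a),('after',b)):
    h=cv2.cvtColor(i,cv2.COLOR_RGB2HSV)
    w=((h[:,:,1]<40)&(h[:,:,2]>190)).astype(np.uint8)
    k,l,s,ce=cv2.connectedComponentsWithStats(w)
    for j in range(1,k):
        if 100<s[j][4]<500 and 250<s[j][1]<285: print(n,s[j],ce[j].round(1))
```

```text
t 61.95 pos [267.7 342.  377.7] psi 8.17 w 84.9 F [ 0.8 -0.8 -0.3]
before [354 254  13  14 134] [359.7 260.7]
before [317 256  21  22 346] [326.7 266.7]
before [282 265  27  12 195] [295.6 270.5]
after [354 254  13  13 139] [360.  260.1]
after [317 256  21  21 351] [326.9 266.1]
after [282 264  27  12 203] [295.1 269.7]
```

View pics/top1.png

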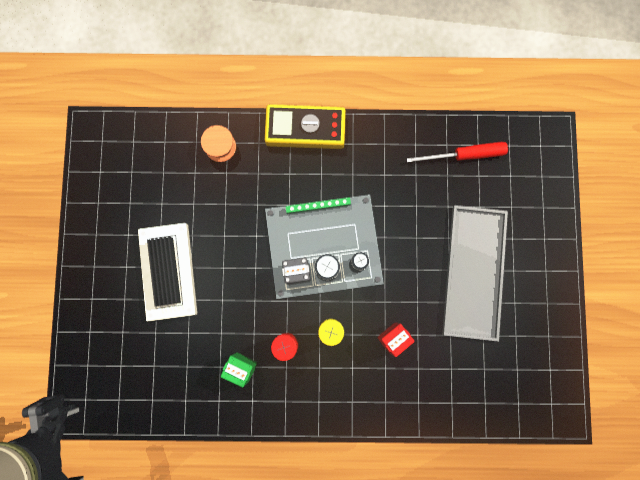

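View pics/cmp.png

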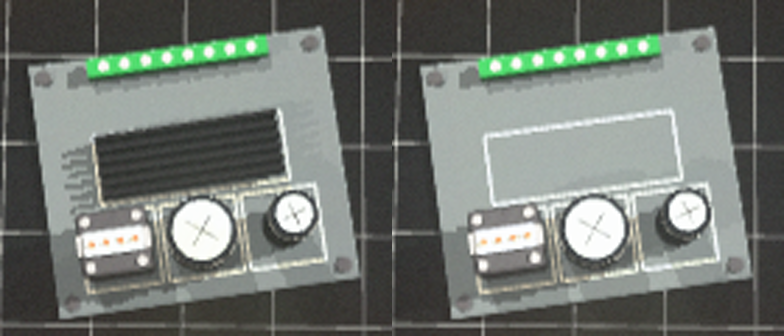

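Before and after differ by less than a pixel (under about 1.5 mm) for each part. The bystanders, decoys and tray look unchanged. Handing in.

```bash
python3 -c "
from h import *
print(order.hand_in())"
```

```text
the job is handed in; nothing more can be done
None
```

The job is done in the order you asked and handed in at about 62 s of the 144 s allowed. I stood the slim can, fat can and transformer in the grey tray. Then I laid the heatsink fins up in the outline on the test plate, and put the transformer, fat can and slim can back on their seats.

**Parts back home:** the top camera before and after shows each part within a pixel of where it started, about 1–1.5 mm, and all upright. The wrist camera put the transformer about 1.6 to 2 mm out along the plate's x. I did not correct that. Its angle matches the start to about half a degree.

**Heatsink:** it lies lengthwise, about 1 mm off the outline's centre and turned about 1.2°, with every edge inside the outline.

**Everything else:** the meter, spool, screwdriver and look-alikes appear unmoved in the top view. The strongest force I saw in a reading was about 30 N at the wrist, while setting the fat can down. The arm was clear of everything at hand-in.

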